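# Tighten the hub nut with the breaking torque wrench

## Robot

A 6-joint arm with a two-finger parallel gripper is mounted at the origin on a cart in front of the work surface, level with it; the furniture and walls round the work are solid. World frame = base frame: x ahead of the robot, y to its left, z up, the work surface at z = 0. Lengths are in mm, angles in rad, forces in N, time in s.
With the tool pointing down it reaches from about 350 to 975 mm from the base axis. Payload 7.1 kg.
Tool frame: the origin (TCP) lies at the very end of the fingers, on their centre line; the grasp point (between the pads) lies 19 mm behind it; z points along the fingers, x is the direction in which the jaws open and shut, and the axes are right-handed (so a half turn about z gives the same grasp; the last joint's range is limited). The gripper opens to 88 mm and grips with 3 to 60 N. Pads are 20 mm wide; open, the fingers measure 115 mm over their backs; the gripper's body (75 mm by 178 mm) begins 61 mm behind the grasp point.
Start: joints at [1.268, 0.423, 1.63, -0, 1.089, -0.019], TCP at [174.972, 599.991, 222.675] pointing down, gripper open.
Joint ranges: [-3, 3], [-0.9, 2.11], [0.09, 2.58], [-1.31, 4.45], [0.11, 2.69], [-2.54, 2.54]. Speed limits (rad/s): [2.39, 2.39, 3.01, 3.14, 3.14, 3.14].

## Interface

Orientations are given as a rotation vector (axis times angle).
In Python, from workcell import ctrl gives the robot as it stands. The module is installed in compiled form; this text tells all that it offers.
- The arm moves only by the tool move_arm, never from a script. Its argument "motion" is a list of rows, each a list of 2 entries, a list of its own where there are three numbers: the shift along the tool's x, y, z normalised to -1 to 1, where 1 is 150 mm, then the turn, a rotation vector about the tool's x, y, z normalised to -1 to 1, where 1 is 60 degrees. In form: [[[x, y, z], [rx, ry, rz]], ...]. A call has exactly 5 rows; each row is the pose to reach, as a shift and turn from the pose commanded when the call began, along the tool's axes at that moment; what a row does not reach only later rows make up. A row lasts 1/8 s, in which the tool goes at most 62.5 mm and 10.7 degrees, less where a joint would pass 70% of its speed; a pose out of reach is approached as far as the arm can. A call with a number of a shift or a turn outside -1 to 1 is refused whole. A call with a gripper value outside its range is refused whole. "gripper" is the opening, from 0 (shut) to 1 (fully open), set as the call begins (left out, the last holds). The fingers move at their own pace and stop on an object; the grip force is fixed at half the most. Time passes only in rows, so rows that repeat a pose let the fingers close, or fill a call up. It gives the time, the measured TCP pose, the force and the opening at its end, in the units of the state.
- ctrl.get_obs(): the state, without advancing time (a new reading comes with each control period).
- ctrl.get_image(name): name is "side" or "top"; returns a dict with "pixels" (420x560x3 uint8, red, green, blue), "camera_matrix" (3x3 intrinsics, pixels), "R" (3x3) and "t" (3): a world point X has camera coordinates R X + t. Camera axes: x right, y down, z forward; pixel columns grow to the right and rows downward; lengths in mm; the calibration is good to about 2 mm. A picture is of the moment at which its call begins. There is no depth.
- ctrl.close_job(): hands the job in, once; it reports no verdict.
Trained networks look in the newest picture that a camera, given by its name, has taken for a name from the list of things; names that differ only in an ending like _2 or _b are one class to them, and where a whole thing is asked for, a point or a joint stands for the part that bears it (a point fixed in the world has none). Each returns a list of dicts, best first, with "p" (0 to 1); they miss things now and then, are a little off and sometimes report something else, mostly with a low value. They report only what shows in the picture. A call takes as long as a camera call.
- ctrl.boxes_of(camera, name): "location" ([x, y, z] in mm, in world coordinates, good to about 4 mm: the middle of the surface that is visible of it).
- ctrl.regions_of(camera, name): "mask" (420x560 bool, what is visible of it).
- ctrl.pinpoint(camera, name): "location" ([x, y, z] in mm, in world coordinates, good to about 4 mm: a listed point, or the origin of a listed thing).
The state is a dict: "t": time; "qpos": joint angles; "qvel": joint speeds; "joint_torque": joint torques, N m; "ee_pos": TCP position; "orientation": TCP orientation; "ft_force": force on the tool from outside, world axes, zero at the start; "moment": the same for the moment, N m; "width": finger opening in mm.
Only numpy, scipy, OpenCV 4.12 (cv2) and the standard library are available. Lean on these libraries where they do the work, as an engineer would, in place of code of your own. Each camera call takes 0.05 s, during which the arm holds its last target.

## Task

Gently fit the ring of the torque wrench fully down over the big nut of the wheel hub, then tighten the nut clockwise (seen from above) by pushing the wrench's handle until the handle gives way (breaks) at its pivot. Stop as soon as the handle has broken, well before it is folded over to its stop, and leave the wrench sitting flat on the nut with its handle bent by about half of what it can fold.

Things in the scene. Friction and masses are not known exactly. Their poses are not given: they have to be found in the camera images.
- torque_wrench: Steel torque wrench, 229 mm long, 0.42 to 0.6 kg, lying flat: a round ring head (57 mm across, 20 mm thick) with a hexagonal through hole, a short neck 22 mm wide to x = 46 mm, a pivot there, then the handle along +x. Origin: centre of the hole, at the underside. x: from the hole along the neck, z up. Balance point near x = 42 mm.
- ring_hole (a point): Centre of the upper rim of the wrench's hexagonal hole, 20 mm above the underside; hole 37.5 mm across flats. Its frame is the wrench's. It fits the nut when its yaw equals the nut's plus a whole multiple of 60 degrees, give or take about 4 degrees.
- shaft (a point): Good place to pinch the wrench: middle of the flat-sided steel shaft of the handle, 18 mm wide and 20 mm tall, 90 mm from the ring's centre and 10 mm above the underside. The bare shaft reaches some 22 mm towards the ring and 60 mm away from it. Its frame is the handle's: x along the handle away from the ring, z up.
- wrench_handle (a joint): Pivot between wrench head and handle. 0: straight (start). Grows to a hard stop at 0.26 rad as the handle folds clockwise seen from above; it cannot fold the other way. Rigid until the moment about the pivot reaches about 1.1 N m (some 7.6 N pushed square on the load line), then it breaks: it gives at that same moment, which rises no further till the stop. It stays where it is left.
- load_line (a point): Centre of the steel band round the handle's black rubber grip (round, 24 mm thick, axis 12 mm above the wrench's underside), where the handle is to be pushed: 145 mm from the pivot, 191 mm from the ring's centre when straight. The grip ends 38 mm beyond it. Its frame is the handle's: x away from the ring, z up.
- wheel_hub: Grey wheel hub fixed on a dark square steel base plate (140 x 140 mm). Its round top face, 120 mm across, is 60 mm above the bench. Origin: centre of the base plate's underside; z up. It does not move.
- hub_nut: Hexagonal steel nut on the hub's axis, 36 mm across flats, 18 mm tall, chamfered on top, with a thread end 22 mm thick standing 8 mm above it. Origin: centre of its underside, on the hub's face; x is normal to a flat, z up. Turns with a drag of 0.35 N m (1.8 N on the load line), neither rising nor sinking, until after 0.2 to 0.7 rad clockwise, not known how much, it is hard on its seat.
- nut_corner (a point): Point at one upper corner of the nut, 20 mm from its axis and 14 mm above its underside.

How it is judged (in metres and radians):
On the way:
1. the ring is fully down over the nut, the handle still straight (horizontal distance between torque_wrench and hub_nut below 0.004 m and z of torque_wrench in the frame of hub_nut below 0.005 m and value of joint wrench_handle below 0.03 rad), for 0.2 s.
At the end, for the whole second after the job is handed in: the handle is broken at its pivot by 0.04 to 0.2 rad, the nut has been turned (its corner moved more than 3 mm), and the wrench rests on the nut, its ring centred within 4 mm, within 5 mm of the hub's face and within 0.12 rad of level (value of joint wrench_handle between 0.04 and 0.2 rad and horizontal distance between torque_wrench and hub_nut below 0.004 m and z of torque_wrench in the frame of hub_nut below 0.005 m and distance of nut_corner from where it was at the start of the episode above 0.003 m and angle between torque_wrench's own z axis and vertical below 0.12 rad and linear speed of torque_wrench below 0.01 m/s); the robot touches nothing.
It fails at once if the handle is folded over to its stop (beyond 0.22 rad) (value of joint wrench_handle above 0.22 rad).
It fails at once if the wrench is pressed against the hub or its nut with more than 45 N before the nut has begun to turn (contact force between torque_wrench and wheel_hub above 45 N and distance of nut_corner from where it was at the start of the episode below 0.0025 m).
It also fails if it takes over 72 s, if anything falls off the work surface, if the arm or the gripper's body presses on something with over 40 N, if the wrist force passes 120 N, or if a joint passes its speed limit or range.

## Working session

There is one attempt and no reset: what is moved stays moved. The work goes in short steps, Python scripts to look and compute and a tool call to move; the robot and the scene stay as the last step left them, time stands still between calls to the robot, and variables do not carry over. Pictures are saved under pics/ and viewed, and the job is handed in when it is done.

Besides the shell and the picture viewer there is one more tool, called by a JSON object that holds its "name" and its "arguments". move_arm: Moves the arm, as the interface text tells. Its arguments: {"type":"object","properties":{"motion":{"type":"array","items":{"type":"array"}},"gripper":{"type":"number"}},"required":["motion"]}

```bash
mkdir -p pics
cat > h.py <<'E'
from workcell import ctrl
import numpy as np, cv2
np.set_printoptions(precision=3,suppress=True)
def snap(n,f):
    im=ctrl.get_image(n); cv2.imwrite('pics/'+f,im['pixels'][:,:,::-1]); return im
def proj(im,X):
    X=np.atleast_2d(X); c=(np.array(im['R'])@X.T).T+np.array(im['t']); p=(np.array(im['camera_matrix'])@c.T).T; return p[:,:2]/p[:,2:]
def unproj(im,uv,z):
    K=np.array(im['camera_matrix']);R=np.array(im['R']);t=np.array(im['t'])
    uv=np.atleast_2d(uv); d=(R.T@np.linalg.inv(K)@np.c_[uv,np.ones(len(uv))].T).T; C=-R.T@t
    return C+d*((z-C[2])/d[:,2:])
E
python3 - <<'E'
from h import *
o=ctrl.get_obs(); print(o)
for c in ['top','side']:
    im=snap(c,c+'0.png'); print(c,-np.array(im['R']).T@np.array(im['t']))
    for n in ['torque_wrench','ring_hole','shaft','load_line','wheel_hub','hub_nut','nut_corner']:
        for r in ctrl.pinpoint(c,n)[:3]: print(n,{k:np.round(v,2) for k,v in r.items()})
print(ctrl.get_obs()['t'])
E
```

```text
{'t': 0.0, 'qpos': array([ 1.268,  0.424,  1.631, -0.   ,  1.089, -0.019]), 'qvel': array([-0.   ,  0.001, -0.001, -0.001,  0.   , -0.   ]), 'joint_torque': array([  0.   , -54.462, -27.367,   0.064,   0.023,  -0.   ]), 'ee_pos': array([174.808, 599.49 , 221.918]), 'orientation': array([ 2.513,  1.884, -0.002]), 'ft_force': array([ 0.346,  0.02 , -0.084]), 'moment': array([ 0.033, -0.013, -0.033]), 'width': 87.88604892136124}
top [443.077 -43.916 989.453]
torque_wrench {'location': array([ 596.2, -105.2,    1.9]), 'p': np.float64(0.92)}
ring_hole {'location': array([ 595.2, -103.4,   20.4]), 'p': np.float64(0.85)}
ring_hole {'location': array([ 570.3, -191. ,    8.1]), 'p': np.float64(0.71)}
shaft {'location': array([ 567.8, -188.1,    6.8]), 'p': np.float64(0.77)}
load_line {'location': array([ 539.9, -283. ,   12.2]), 'p': np.float64(0.73)}
wheel_hub {'location': array([539.3, 156.6,  -2.4]), 'p': np.float64(0.81)}
hub_nut {'location': array([539. , 150.8,  60. ]), 'p': np.float64(0.8)}
nut_corner {'location': array([552.4, 165.2,  73.7]), 'p': np.float64(0.64)}
side [285.33  759.045 568.867]
torque_wrench {'location': array([ 594.8, -106.1,    0.4]), 'p': np.float64(0.77)}
ring_hole {'location': array([ 596.9, -103.6,   19. ]), 'p': np.float64(0.91)}
shaft {'location': array([ 570.2, -187.9,    4.9]), 'p': np.float64(0.98)}
load_line {'location': array([ 537.3, -283.3,   13.3]), 'p': np.float64(0.62)}
wheel_hub {'location': array([539. , 153.1,  -1.2]), 'p': np.float64(0.66)}
hub_nut {'location': array([541. , 153.8,  55.6]), 'p': np.float64(0.9)}
nut_corner {'location': array([555.8, 166.9,  72. ]), 'p': np.float64(0.97)}
nut_corner {'location': array([ 592.7, -105.6,    1.2]), 'p': np.float64(0.31)}
0.8
```

View pics/top0.png

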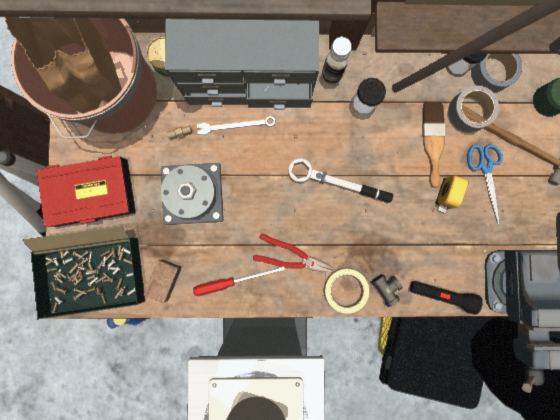

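View pics/side0.png

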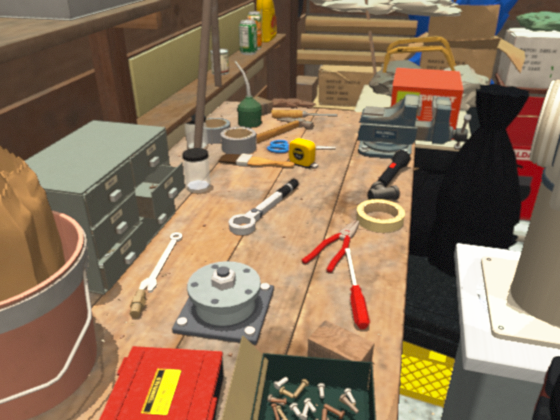

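Run:
```python
import cv2
a=cv2.imread('pics/top0.png')
b=a[60:360,160:420]
print(a.shape)
```

```text
(420, 560, 3)
```

Top view: wrench ring at (300,170), with the handle running to (390,196). The nut is at (187,191). The area around the hub is clear except for a small spanner near (235,125) and the cabinet above row 105. Next I'll refine the yaw values.

Run:
```python
from h import *
im={c:ctrl.get_image(c) for c in ['top','side']}
import pickle; pickle.dump(im,open('im0.pkl','wb'))
out={}
for c,n in [('top','torque_wrench'),('side','torque_wrench'),('top','hub_nut'),('side','hub_nut'),('top','wheel_hub')]:
    r=ctrl.regions_of(c,n)
    if not r: print(c,n,'none');continue
    m=r[0]['mask']; out[c,n]=m; v,u=np.nonzero(m); print(c,n,r[0]['p'],m.sum(),u.min(),u.max(),v.min(),v.max())
    if n=='torque_wrench':
        P=unproj(im[c],np.c_[u,v].astype(float),12)[:,:2]; 
        mu=P.mean(0); w,V=np.linalg.eigh(np.cov((P-mu).T)); d=V[:,1]; d=d*np.sign(-d[1]); print(mu,np.degrees(np.arctan2(d[1],d[0])), ((P-mu)@d).min(),((P-mu)@d).max())
pickle.dump(out,open('m0.pkl','wb'))
t=im['top']['pixels'][:,:,::-1]; s=im['side']['pixels'][:,:,::-1]
a=cv2.resize(t[160:222,158:220],(400,400),interpolation=cv2.INTER_CUBIC)
b=cv2.resize(s[255:315,185:265],(400,300),interpolation=cv2.INTER_CUBIC)
b=cv2.copyMakeBorder(b,0,100,0,0,cv2.BORDER_CONSTANT)
cv2.imwrite('pics/nut0.png',np.hstack([a,b]))
print(ctrl.get_obs()['t'])
```

```text
top torque_wrench 0.88 1161 288 392 158 201
[ 565.842 -190.829] -107.54908260018881 -119.04910010187957 138.21298818495004
side torque_wrench 0.92 1164 228 299 179 235
[ 568.169 -165.524] -105.6964150014383 -111.22828146849301 172.00986731428046
top hub_nut 0.79 255 177 195 183 199
side hub_nut 0.6 465 211 235 267 289
top wheel_hub 0.92 3476 161 222 163 224
1.15
```

View pics/nut0.png

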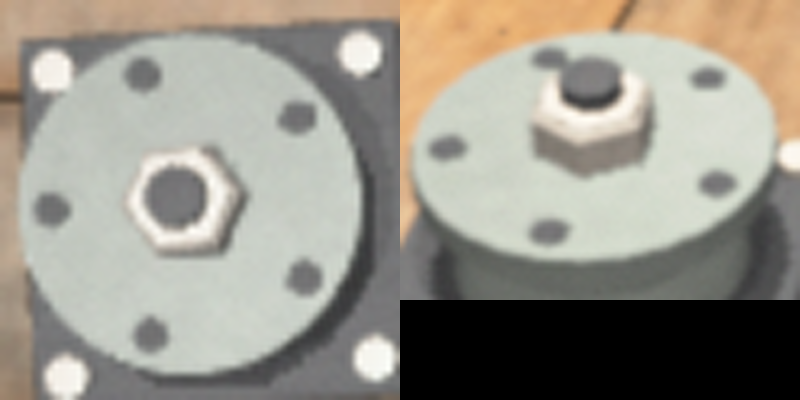

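The nut shows clearly: top-view hexagon with corners almost exactly left and right. The pinned corner disagrees, so I'll fit the hexagon numerically.

```bash
cat > fit.py <<'E'
from h import *
import pickle
im=pickle.load(open('im0.pkl','rb'))
from scipy.optimize import minimize
def hexpts(cx,cy,yaw,z,R):
    a=yaw+np.pi/6+np.arange(6)*np.pi/3
    return np.c_[cx+R*np.cos(a),cy+R*np.sin(a),np.full(6,z)]
# bright top face: render polygons hex (chamfer circle R~19) minus disc, fit intensities linearly
def render(imc,x0,y0,w,h,p,S=8):
    cx,cy,yaw=p
    lab=np.zeros((h*S,w*S),np.uint8)
    def poly(P,l):
        q=(proj(imc,P)-[x0,y0]+0.5)*S-0.5; cv2.fillConvexPoly(lab,cv2.convexHull(np.round(q*16).astype(np.int32)),int(l),shift=4)
    R=18/np.cos(np.pi/6)
    poly(np.r_[hexpts(cx,cy,yaw,60,R),hexpts(cx,cy,yaw,76,R)],1)
    top=hexpts(cx,cy,yaw,76,R)
    a=np.arange(0,2*np.pi,.1)
    top2=hexpts(cx,cy,yaw,78,R*0.93)
    poly(np.r_[top],2); poly(top2,2)
    c=np.c_[cx+11*np.cos(a),cy+11*np.sin(a),a*0]
    poly(np.r_[c+[0,0,78],c+[0,0,86]],3)
    return lab
def cost(p,imc,box):
    x0,y0,w,h=box
    lab=render(imc,x0,y0,w,h,p)
    S=8
    A=np.stack([cv2.resize((lab==k).astype(np.float32),(w,h),interpolation=cv2.INTER_AREA).ravel() for k in range(4)],1)
    I=imc['pixels'][y0:y0+h,x0:x0+w].reshape(-1,3).astype(float)
    s,res,_,_=np.linalg.lstsq(A,I,rcond=None)
    return ((A@s-I)**2).mean()
for c,box in [('top',(172,177,30,28)),('side',(205,258,36,36))]:
    best=[]
    for y in np.radians(np.arange(-30,30,4)):
        r=minimize(cost,[540,152,y],args=(im[c],box),method='Nelder-Mead',options=dict(initial_simplex=[[540,152,y],[544,152,y],[540,156,y],[540,152,y+.08]],xatol=.02,fatol=.01))
        best.append((r.fun,*r.x[:2],np.degrees(r.x[2])))
    best.sort(); print(c,np.array(best[:4]))
E
python3 fit.py
```

```text
top [[203.51  537.333 153.486   6.867]
 [203.603 537.302 153.651 -53.075]
 [203.634 537.36  153.475   6.033]
 [203.763 537.359 153.559   6.823]]
side [[606.051 536.086 157.775  10.573]
 [606.181 536.035 157.763   9.847]
 [606.199 535.831 157.956   9.961]
 [606.436 536.008 157.984  11.01 ]]
```

```bash
cat > fit2.py <<'E'
from h import *
import pickle,sys
from scipy.optimize import minimize
R=18/np.cos(np.pi/6)
def hx(cx,cy,yaw,z,R):
    a=yaw+np.pi/6+np.arange(6)*np.pi/3
    return np.c_[cx+R*np.cos(a),cy+R*np.sin(a),np.full(6,z)]
S=8
def render(imc,box,p):
    x0,y0,w,h=box; cx,cy,yaw,ch=p
    lab=np.zeros((h*S,w*S),np.uint8)
    def poly(P,l):
        q=(proj(imc,P)-[x0,y0]+0.5)*S-0.5; cv2.fillConvexPoly(lab,cv2.convexHull(np.round(q*16).astype(np.int32)),int(l),shift=4)
    C=-np.array(imc['R']).T@np.array(imc['t'])
    B=hx(cx,cy,yaw,60,R);T=hx(cx,cy,yaw,78-ch,R);T2=hx(cx,cy,yaw,78,R-ch*1.5)
    for i in range(6):
        j=(i+1)%6; n=(B[i]+B[j])/2-[cx,cy,60]
        if n@(C-B[i])>0:
            poly(np.r_[B[[i,j]],T[[i,j]]],4+i)
    poly(np.r_[T,T2],2); poly(T2,1)
    a=np.arange(0,2*np.pi,.1); c=np.c_[cx+11*np.cos(a),cy+11*np.sin(a),a*0]
    poly(np.r_[c+[0,0,78],c+[0,0,86]],3); poly(c+[0,0,86],10)
    return lab
def cost(p,imc,box,full=False):
    x0,y0,w,h=box; lab=render(imc,box,p)
    A=np.stack([cv2.GaussianBlur(cv2.resize((lab==k).astype(np.float32),(w,h),interpolation=cv2.INTER_AREA),(0,0),0.45).ravel() for k in range(11)],1)
    I=imc['pixels'][y0:y0+h,x0:x0+w].reshape(-1,3).astype(float)
    s=np.linalg.solve(A.T@A+1e-3*np.eye(11),A.T@I)
    if full: return (A@s).reshape(h,w,3),I.reshape(h,w,3)
    return np.abs(A@s-I).mean()
if __name__=='__main__':
  im=pickle.load(open('im0.pkl','rb'))
  for c,box in [('top',(172,177,30,28)),('side',(205,258,36,36))]:
    best=[]
    for y in np.radians(np.arange(-30,30,6)):
        r=minimize(cost,[540,152,y,1.5],args=(im[c],box),method='Nelder-Mead',options=dict(initial_simplex=[[538,154,y,1.5],[542,154,y,1.5],[538,158,y,1.5],[538,154,y+.08,1.5],[538,154,y,2.5]],xatol=.02,fatol=.001,maxiter=400))
        best.append((r.fun,*r.x[:2],np.degrees(r.x[2]),r.x[3]))
    best.sort(); print(c,np.array(best[:4]))
    f,I=cost([*best[0][1:3],np.radians(best[0][3]),best[0][4]],im[c],box,True)
    o=np.hstack([f,I]).clip(0,255).astype(np.uint8)[:,:,::-1]
    cv2.imwrite(f'pics/fit_{c}.png',cv2.resize(o,None,fx=10,fy=10,interpolation=cv2.INTER_NEAREST))
E
python3 fit2.py
```

```text
top [[  5.337 537.36  153.154   7.005   2.006]
 [  5.338 537.344 153.151   7.267   1.986]
 [  5.339 537.438 153.165   7.454   2.043]
 [  5.344 537.344 153.162   7.286   1.929]]
side [[ 15.662 536.145 157.529  10.56    4.134]
 [ 15.672 536.169 157.442  10.242   4.072]
 [ 15.675 536.212 157.295  11.067   4.308]
 [ 15.675 536.116 157.443   9.98    4.048]]
```

View pics/fit_top.png

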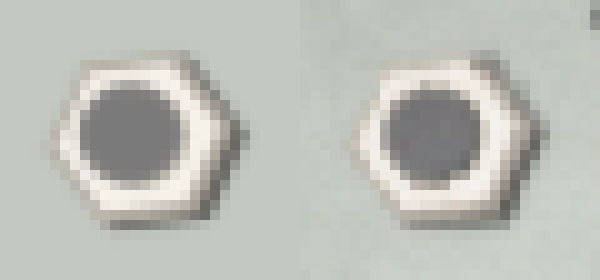

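View pics/fit_side.png

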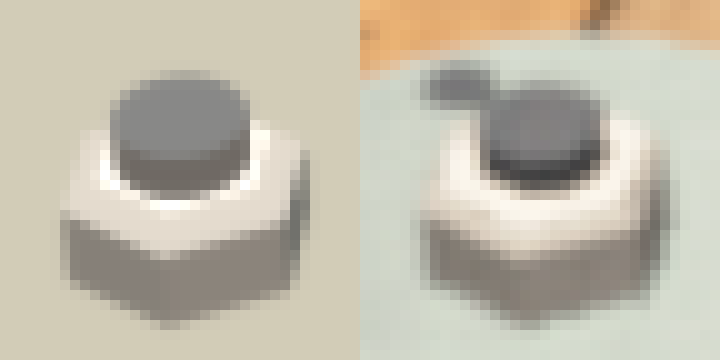

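```bash
cat > plan.py <<'E'
# usage: plan.py x y z psi_deg  -> prints final-row numbers (as many calls as needed), updates tracked command
import sys,json,os,numpy as np
f='cmd.json'
c=json.load(open(f)) if os.path.exists(f) else [174.972,599.991,222.675,73.74]
tgt=np.array([float(v) for v in sys.argv[1:5]])
dry=len(sys.argv)>5
p=np.array(c[:3]);psi=c[3]
for k in range(8):
    d=tgt[:3]-p; a=np.radians(psi); X=np.array([np.cos(a),np.sin(a),0]);Y=np.array([np.sin(a),-np.cos(a),0]);Z=np.array([0,0,-1.])
    s=np.array([d@X,d@Y,d@Z])/150; r=-(tgt[3]-psi)/60
    m=max(1,np.abs(s).max(),abs(r)/0.8); last=m==1
    s=np.round(s/m,4); r=round(r/m,4)
    print('call',k,[[list(np.round(s*q,3)),[0,0,round(r*q,3)]] for q in (.2,.4,.6,.8,1)] if True else 0)
    s=np.round(s,3); r=round(r,3)
    p=p+150*(s[0]*X+s[1]*Y+s[2]*Z); psi=psi-60*r
    if last: break
print('end',p,psi)
if not dry: json.dump([*p,psi],open(f,'w'))
E
sed -i 's/list(np.round(s\*q,3))/[float(v) for v in np.round(s*q,3)]/' plan.py
python3 plan.py 569 -185 120 -17.6
python3 - <<'E'
from h import *
import pickle
im=pickle.load(open('im0.pkl','rb'))
print(unproj(im['top'],[[187,105],[310,106],[235,125]],0))
# cabinet front corners seen by side: bottom and top near (100,285)?,(48,167)...
for X in ([735,100,0],[735,100,130],[735,-130,0],[735,-130,130]): print(X,proj(im['side'],X),proj(im['top'],X))
E
```

```text
call 0 [[[-0.2, 0.186, 0.032], [0, 0, np.float64(0.071)]], [[-0.4, 0.372, 0.064], [0, 0, np.float64(0.142)]], [[-0.6, 0.558, 0.096], [0, 0, np.float64(0.213)]], [[-0.8, 0.744, 0.128], [0, 0, np.float64(0.284)]], [[-1.0, 0.93, 0.16], [0, 0, np.float64(0.355)]]]
call 1 [[[-0.097, 0.2, 0.026], [0, 0, np.float64(0.058)]], [[-0.193, 0.4, 0.052], [0, 0, np.float64(0.115)]], [[-0.29, 0.6, 0.078], [0, 0, np.float64(0.173)]], [[-0.387, 0.8, 0.104], [0, 0, np.float64(0.231)]], [[-0.483, 1.0, 0.13], [0, 0, np.float64(0.289)]]]
call 2 [[[-0.03, 0.2, 0.024], [0, 0, np.float64(0.053)]], [[-0.059, 0.4, 0.047], [0, 0, np.float64(0.105)]], [[-0.089, 0.6, 0.071], [0, 0, np.float64(0.158)]], [[-0.119, 0.8, 0.094], [0, 0, np.float64(0.21)]], [[-0.149, 1.0, 0.118], [0, 0, np.float64(0.263)]]]
call 3 [[[0.026, 0.2, 0.024], [0, 0, np.float64(0.052)]], [[0.052, 0.4, 0.047], [0, 0, np.float64(0.105)]], [[0.077, 0.6, 0.071], [0, 0, np.float64(0.157)]], [[0.103, 0.8, 0.094], [0, 0, np.float64(0.21)]], [[0.129, 1.0, 0.118], [0, 0, np.float64(0.262)]]]
call 4 [[[0.085, 0.2, 0.025], [0, 0, np.float64(0.056)]], [[0.17, 0.4, 0.051], [0, 0, np.float64(0.113)]], [[0.255, 0.6, 0.076], [0, 0, np.float64(0.169)]], [[0.34, 0.8, 0.101], [0, 0, np.float64(0.226)]], [[0.426, 1.0, 0.127], [0, 0, np.float64(0.282)]]]
call 5 [[[0.035, 0.042, 0.006], [0, 0, np.float64(0.014)]], [[0.07, 0.084, 0.013], [0, 0, np.float64(0.029)]], [[0.105, 0.126, 0.019], [0, 0, np.float64(0.043)]], [[0.14, 0.168, 0.025], [0, 0, np.float64(0.057)]], [[0.175, 0.21, 0.032], [0, 0, np.float64(0.071)]]]
end [ 568.96611773 -185.05653318  119.925     ] -17.580000000000005
[[ 753.409  168.666    0.   ]
 [ 752.479 -130.548    0.   ]
 [ 704.564   52.125    0.   ]]
[735, 100, 0] [[135.948 272.236]] [[215.314 112.583]]
[735, 100, 130] [[125.094 212.475]] [[206.503  94.72 ]]
[735, -130, 0] [[185.832 212.317]] [[309.822 113.024]]
[735, -130, 130] [[179.996 159.685]] [[315.011  95.338]]
```

{"name": "move_arm", "arguments": {"motion": [[[-0.2,0.186,0.032],[0,0,0.071]],[[-0.4,0.372,0.064],[0,0,0.142]],[[-0.6,0.558,0.096],[0,0,0.213]],[[-0.8,0.744,0.128],[0,0,0.284]],[[-1.0,0.93,0.16],[0,0,0.355]]]}}

```text
t: 1.78
ee_pos: [267.4, 415.8, 198.7]
orientation: [-2.82, -1.385, -0.001]
ft_force: [0.8, -0.1, -1.2]
width: 88.2
```

{"name": "move_arm", "arguments": {"motion": [[[-0.097,0.2,0.026],[0,0,0.058]],[[-0.193,0.4,0.052],[0,0,0.115]],[[-0.29,0.6,0.078],[0,0,0.173]],[[-0.387,0.8,0.104],[0,0,0.231]],[[-0.483,1.0,0.13],[0,0,0.289]]]}}

```text
t: 2.4
ee_pos: [342.2, 267.2, 179.3]
orientation: [-2.996, -0.944, -0.001]
ft_force: [0.2, 0.6, -0.1]
width: 87.7
```

{"name": "move_arm", "arguments": {"motion": [[[-0.03,0.2,0.024],[0,0,0.053]],[[-0.059,0.4,0.047],[0,0,0.105]],[[-0.089,0.6,0.071],[0,0,0.158]],[[-0.119,0.8,0.094],[0,0,0.21]],[[-0.149,1.0,0.118],[0,0,0.263]]]}}

```text
t: 3.02
ee_pos: [410.2, 131.6, 161.6]
orientation: [-3.097, -0.524, -0.001]
ft_force: [0.4, 0.6, -0.1]
width: 87.5
```

{"name": "move_arm", "arguments": {"motion": [[[0.026,0.2,0.024],[0,0,0.052]],[[0.052,0.4,0.047],[0,0,0.105]],[[0.077,0.6,0.071],[0,0,0.157]],[[0.103,0.8,0.094],[0,0,0.21]],[[0.129,1.0,0.118],[0,0,0.262]]]}}

```text
t: 3.65
ee_pos: [478.1, -3.6, 143.8]
orientation: [3.14, 0.096, 0.001]
ft_force: [0.8, 0.8, 0.4]
width: 87.6
```

{"name": "move_arm", "arguments": {"motion": [[[0.085,0.2,0.025],[0,0,0.056]],[[0.17,0.4,0.051],[0,0,0.113]],[[0.255,0.6,0.076],[0,0,0.169]],[[0.34,0.8,0.101],[0,0,0.226]],[[0.426,1.0,0.127],[0,0,0.282]]]}}

```text
t: 4.28
ee_pos: [551.2, -149.4, 124.7]
orientation: [3.12, -0.368, 0.0]
ft_force: [-0.5, 0.5, 0.7]
width: 87.6
```

{"name": "move_arm", "arguments": {"motion": [[[0.035,0.042,0.006],[0,0,0.014]],[[0.07,0.084,0.013],[0,0,0.029]],[[0.105,0.126,0.019],[0,0,0.043]],[[0.14,0.168,0.025],[0,0,0.057]],[[0.175,0.21,0.032],[0,0,0.071]]]}}

```text
t: 4.9
ee_pos: [569.2, -185.2, 120.0]
orientation: [-3.105, 0.481, -0.0]
ft_force: [-0.9, 0.0, 0.2]
width: 87.6
```

```bash
python3 - <<'E'
from h import *
o=ctrl.get_obs(); print(o['t'],o['ee_pos'],o['orientation'],o['ft_force'],o['qpos'])
snap('side','s1.png')
E
python3 plan.py 569 -185 3 -17.6
```

```text
4.9 [ 569.175 -185.177  120.007] [-3.105  0.481 -0.   ] [-0.941  0.007  0.239] [-0.334  0.517  1.756  0.     0.869 -0.027]
call 0 [[[0.0, -0.0, 0.156], [0, 0, np.float64(0.0)]], [[0.0, -0.0, 0.312], [0, 0, np.float64(0.0)]], [[0.0, -0.0, 0.468], [0, 0, np.float64(0.0)]], [[0.0, -0.0, 0.624], [0, 0, np.float64(0.0)]], [[0.0, -0.0, 0.78], [0, 0, np.float64(0.0)]]]
end [ 568.96611773 -185.05653318    2.925     ] -17.580000000000005
```

View pics/s1.png

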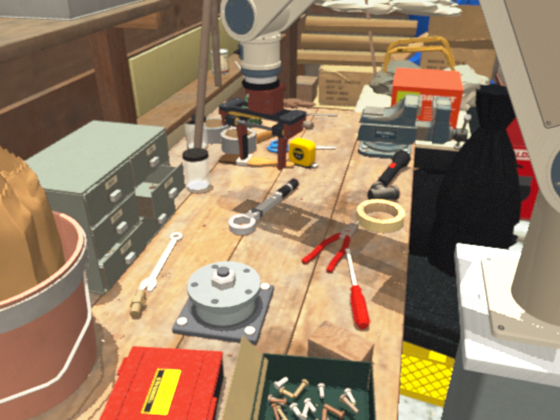

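The open fingers hang above the shaft (at about (232,145) and (283,150)), straddling it. I'll descend and grip.

{"name": "move_arm", "arguments": {"motion": [[[0,0,0.2],[0,0,0]],[[0,0,0.4],[0,0,0]],[[0,0,0.6],[0,0,0]],[[0,0,0.74],[0,0,0]],[[0,0,0.78],[0,0,0]]]}}

```text
t: 5.58
ee_pos: [568.3, -184.8, 1.7]
orientation: [-3.104, 0.48, 0.003]
ft_force: [0.5, 0.3, 0.2]
width: 87.8
```

{"name": "move_arm", "arguments": {"motion": [[[0,0,0],[0,0,0]],[[0,0,0],[0,0,0]],[[0,0,0],[0,0,0]],[[0,0,0],[0,0,0]],[[0,0,0],[0,0,0]]], "gripper": 0}}

```text
t: 6.2
ee_pos: [569.1, -185.1, 3.2]
orientation: [3.105, -0.48, 0.001]
ft_force: [-0.2, -0.2, -0.3]
width: 41.5
```

{"name": "move_arm", "arguments": {"motion": [[[0,0,0],[0,0,0]],[[0,0,0],[0,0,0]],[[0,0,0],[0,0,0]],[[0,0,0],[0,0,0]],[[0,0,0],[0,0,0]]]}}

```text
t: 6.82
ee_pos: [568.8, -185.0, 2.9]
orientation: [3.105, -0.48, -0.0]
ft_force: [-0.4, 0.3, 1.5]
width: 17.7
```

```bash
python3 - <<'E'
from h import *
o=ctrl.get_obs(); print(o['t'],o['ee_pos'],o['orientation'],o['ft_force'],o['moment'],o['width'])
im=snap('top','t2.png')
E
python3 plan.py 569 -185 60 -17.6
```

```text
6.825 [ 568.837 -185.006    2.882] [ 3.105 -0.48  -0.   ] [-0.397  0.346  1.463] [-0.064  0.206  0.247] 17.70227657064419
call 0 [[[0.0, -0.0, -0.076], [0, 0, np.float64(0.0)]], [[0.0, -0.0, -0.152], [0, 0, np.float64(0.0)]], [[0.0, -0.0, -0.228], [0, 0, np.float64(0.0)]], [[0.0, -0.0, -0.304], [0, 0, np.float64(0.0)]], [[0.0, -0.0, -0.38], [0, 0, np.float64(0.0)]]]
end [ 568.96611773 -185.05653318   59.925     ] -17.580000000000005
```

View pics/t2.png

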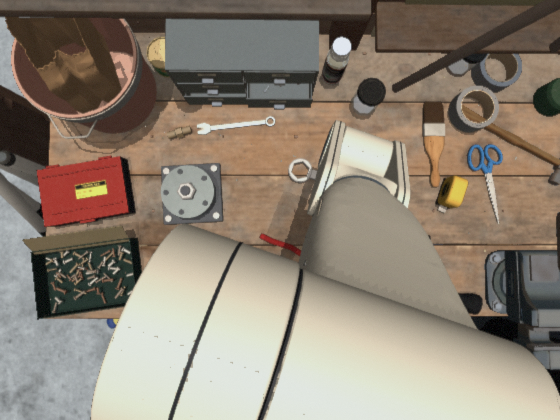

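Gripped: the opening is 17.7 mm on an 18 mm shaft, and the ring is still visible at (300,170). I'll lift it now.

{"name": "move_arm", "arguments": {"motion": [[[0,0,-0.02],[0,0,0]],[[0,0,-0.08],[0,0,0]],[[0,0,-0.18],[0,0,0]],[[0,0,-0.3],[0,0,0]],[[0,0,-0.38],[0,0,0]]]}}

```text
t: 7.5
ee_pos: [569.7, -185.3, 61.9]
orientation: [3.104, -0.48, 0.003]
ft_force: [0.7, -0.0, -4.8]
width: 17.8
```

Run:
```python
from h import *
o=ctrl.get_obs(); print(o['t'],o['ee_pos'],o['orientation'],o['ft_force'],o['moment'],o['width'])
im=snap('side','s3.png')
b=im['pixels'][130:280,180:330,::-1]; cv2.imwrite('pics/s3c.png',cv2.resize(b,(600,600),interpolation=cv2.INTER_CUBIC))
```

```text
7.5 [ 569.659 -185.308   61.907] [ 3.104 -0.48   0.003] [ 0.73  -0.042 -4.775] [-0.2    0.121  0.005] 17.791241751218923
```

View pics/s3c.png

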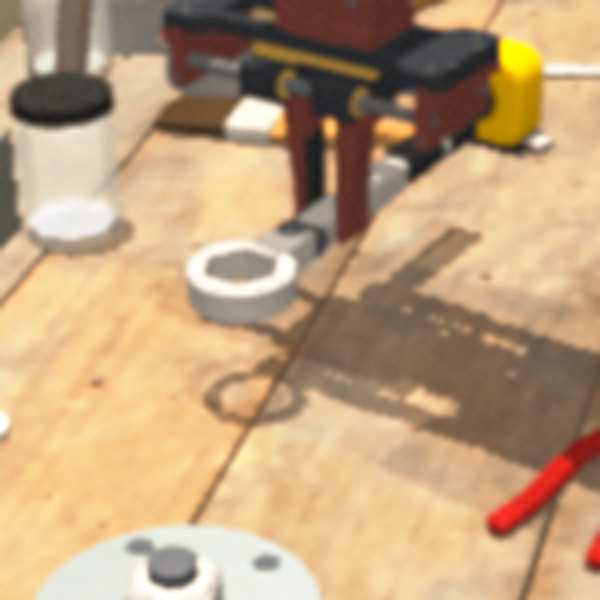

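```bash
python3 plan.py 589.4 86.4 125 37.5
```

```text
call 0 [[[-0.047, -0.2, -0.049], [0, 0, np.float64(-0.104)]], [[-0.094, -0.4, -0.098], [0, 0, np.float64(-0.208)]], [[-0.142, -0.6, -0.147], [0, 0, np.float64(-0.312)]], [[-0.189, -0.8, -0.196], [0, 0, np.float64(-0.416)]], [[-0.236, -1.0, -0.246], [0, 0, np.float64(-0.52)]]]
call 1 [[[0.048, -0.15, -0.038], [0, 0, np.float64(-0.08)]], [[0.097, -0.3, -0.075], [0, 0, np.float64(-0.159)]], [[0.145, -0.449, -0.113], [0, 0, np.float64(-0.239)]], [[0.194, -0.599, -0.15], [0, 0, np.float64(-0.318)]], [[0.242, -0.749, -0.188], [0, 0, np.float64(-0.398)]]]
end [589.34787562  86.36856936 125.025     ] 37.5
```

{"name": "move_arm", "arguments": {"motion": [[[-0.024,-0.1,-0.025],[0,0,-0.052]],[[-0.071,-0.3,-0.074],[0,0,-0.156]],[[-0.13,-0.55,-0.135],[0,0,-0.286]],[[-0.189,-0.8,-0.196],[0,0,-0.416]],[[-0.236,-1.0,-0.246],[0,0,-0.52]]]}}

```text
t: 8.18
ee_pos: [579.9, -28.9, 96.7]
orientation: [-3.118, -0.383, 0.002]
ft_force: [1.0, 0.2, -4.7]
width: 17.7
```

{"name": "move_arm", "arguments": {"motion": [[[0.06,-0.187,-0.047],[0,0,-0.1]],[[0.121,-0.375,-0.094],[0,0,-0.199]],[[0.175,-0.543,-0.136],[0,0,-0.289]],[[0.218,-0.674,-0.169],[0,0,-0.358]],[[0.242,-0.749,-0.188],[0,0,-0.398]]]}}

```text
t: 8.8
ee_pos: [588.7, 88.1, 124.8]
orientation: [-2.972, -1.016, 0.001]
ft_force: [-0.1, 0.6, -5.1]
width: 17.9
```

{"name": "move_arm", "arguments": {"motion": [[[0,0,0],[0,0,0]],[[0,0,0],[0,0,0]],[[0,0,0],[0,0,0]],[[0,0,0],[0,0,0]],[[0,0,0],[0,0,0]]]}}

```text
t: 9.43
ee_pos: [589.4, 86.0, 125.0]
orientation: [-2.975, -1.009, 0.0]
ft_force: [0.3, -0.9, -5.2]
width: 17.6
```

Run:
```python
from h import *
import pickle
o=ctrl.get_obs(); print(o['t'],o['ee_pos'],o['orientation'],o['ft_force'],o['moment'],o['width'])
d={}
for c in ['top','side']:
    im=snap(c,c+'4.png'); d[c]=im
    for n in ['torque_wrench','ring_hole']:
        for r in ctrl.pinpoint(c,n)[:2]: print(c,n,{k:np.round(v,2) for k,v in r.items()})
pickle.dump(d,open('im4.pkl','wb'))
a=cv2.resize(d['top']['pixels'][150:230,150:250,::-1],(500,400),interpolation=cv2.INTER_CUBIC)
b=cv2.resize(d['side']['pixels'][210:310,185:260,::-1],(300,400),interpolation=cv2.INTER_CUBIC)
cv2.imwrite('pics/hov4.png',np.hstack([a,b]))
```

```text
9.425 [589.373  86.032 124.989] [-2.975 -1.009  0.   ] [ 0.269 -0.874 -5.163] [-0.174 -0.097  0.041] 17.551908189403143
side torque_wrench {'location': array([539.7, 149.8, 121.8]), 'p': np.float64(0.58)}
side ring_hole {'location': array([537.4, 158.2, 140.1]), 'p': np.float64(0.84)}
side ring_hole {'location': array([594.1,  81.9, 130.5]), 'p': np.float64(0.64)}
```

View pics/hov4.png

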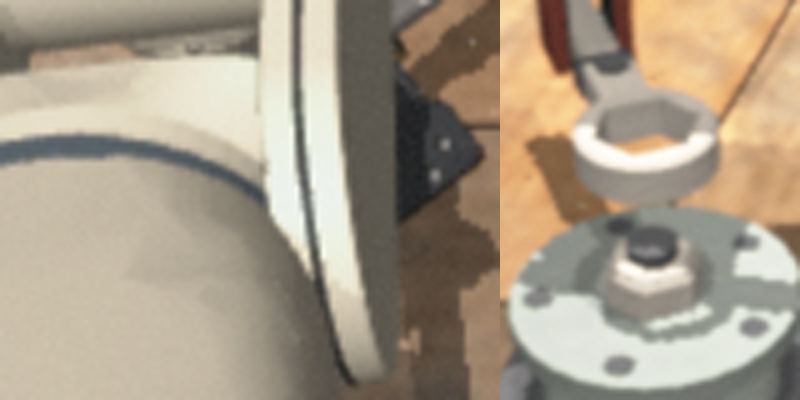

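```bash
cat > fit3.py <<'E'
from fit2 import *
def circ(cx,cy,z,r): 
    a=np.arange(0,2*np.pi,.05); return np.c_[cx+r*np.cos(a),cy+r*np.sin(a),a*0+z]
RH=18.75/np.cos(np.pi/6)
def renderR(imc,box,p,zu):
    x0,y0,w,h=box; cx,cy,yaw=p[:3]
    lab=np.zeros((h*S,w*S),np.uint8)
    def q(P): return np.round(((proj(imc,P)-[x0,y0]+0.5)*S-0.5)*16).astype(np.int32)
    poly=lambda P,l: cv2.fillConvexPoly(lab,cv2.convexHull(q(P)),int(l),shift=4)
    C=-np.array(imc['R']).T@np.array(imc['t'])
    poly(np.r_[circ(cx,cy,zu,28.5),circ(cx,cy,zu+20,28.5)],1); 
    poly(circ(cx,cy,zu+20,28.5),2)
    T=hx(cx,cy,yaw,zu+20,RH);B=hx(cx,cy,yaw,zu,RH)
    hm=np.zeros_like(lab); cv2.fillConvexPoly(hm,cv2.convexHull(q(T)),1,shift=4)
    inner=lab*0+10
    for i in range(6):
        j=(i+1)%6; n=(B[i]+B[j])/2-[cx,cy,zu]
        if n@(C-B[i])<0: cv2.fillConvexPoly(inner,cv2.convexHull(q(np.r_[B[[i,j]],T[[i,j]]])),int(3+i),shift=4)
    lab[hm>0]=inner[hm>0]
    return lab
def design(lab,w,h):
    return np.stack([cv2.GaussianBlur(cv2.resize((lab==k).astype(np.float32),(w,h),interpolation=cv2.INTER_AREA),(0,0),0.45).ravel() for k in range(11)],1)
def costL(p,imc,box,W,rend,full=False):
    x0,y0,w,h=box; A=design(rend(imc,box,p),w,h)
    I=imc['pixels'][y0:y0+h,x0:x0+w].reshape(-1,3).astype(float); k=W.ravel()
    A2=A*k[:,None]
    s=np.linalg.solve(A2.T@A+1e-3*np.eye(11),A2.T@I)
    if full: return (A@s).reshape(h,w,3),I.reshape(h,w,3)
    return (np.minimum(np.abs(A@s-I),40).mean(1)*k).sum()/k.sum()
def run(imc,box,W,rend,x0,name,starts):
    best=[]
    for y in starts:
        b=np.array([*x0[:2],y,*x0[3:]]); st=np.array([2,2,.08,1][:len(b)]); sim=np.r_[[b],b+np.diag(st)]
        r=minimize(costL,b,args=(imc,box,W,rend),method='Nelder-Mead',options=dict(initial_simplex=sim,xatol=.02,fatol=.001,maxiter=500))
        v=r.x.copy(); v[2]=np.degrees(v[2]); best.append((r.fun,*v))
    best.sort(); print(name,np.array(best[:3]))
    b=np.array(best[0][1:]); b[2]=np.radians(b[2]); f,I=costL(b,imc,box,W,rend,True)
    o=np.hstack([f,I]).clip(0,255).astype(np.uint8)[:,:,::-1]
    cv2.imwrite(f'pics/{name}.png',cv2.resize(o,None,fx=8,fy=8,interpolation=cv2.INTER_NEAREST))
    return best[0]
def nutside(imc,name):
    box=(205,258,36,36); W=np.ones((36,36)); W[:8]=0; W[:12,:12]=0
    return run(imc,box,W,render,[539,154,0,2.],name,np.radians([-12,0,8,16,26]))
if __name__=='__main__':
    im0=pickle.load(open('im0.pkl','rb'));im4=pickle.load(open('im4.pkl','rb'))
    nutside(im0['side'],'f_nut')
    zu=122.1
    c=proj(im4['side'],[538.3,153,132])[0]; print(c)
    box=(int(c[0])-24,int(c[1])-22,46,46); W=np.ones((46,46))
    import functools
    # ignore background/handle: only weight pixels near ring
    lab=renderR(im4['side'],box,[538.3,153,0],zu); m=cv2.resize((lab>0).astype(np.float32),(46,46),interpolation=cv2.INTER_AREA)>0
    W=cv2.dilate(m.astype(np.uint8),np.ones((5,5))).astype(float)
    hp=proj(im4['side'],[538.3+32*.609,153-32*.793,142])[0]-box[:2]; 
    cv2.circle(W,tuple(int(v) for v in hp),9,0,-1)
    run(im4['side'],box,W,lambda a,b,p:renderR(a,b,p,zu),[538.3,153,0],'f_ring',np.radians([-10,0,8,16,26]))
E
python3 fit3.py; python3 -c "
import cv2,numpy as np
a=cv2.imread('pics/f_nut.png');b=cv2.imread('pics/f_ring.png');print(a.shape,b.shape)
b=cv2.resize(b,(a.shape[1],int(b.shape[0]*a.shape[1]/b.shape[1])));cv2.imwrite('pics/f_both.png',np.vstack([a,b]))"
```

```text
f_nut [[  7.704 536.184 158.115  10.389   3.858]
 [  7.713 535.986 158.095   9.392   3.652]
 [  7.747 536.291 158.493  10.041   3.436]]
[220.471 243.613]
f_ring [[ 18.485 534.528 160.32    0.061]
 [ 18.493 534.473 160.542  -0.656]
 [ 18.668 535.438 160.648  14.492]]
(288, 576, 3) (368, 736, 3)
```

View pics/f_both.png

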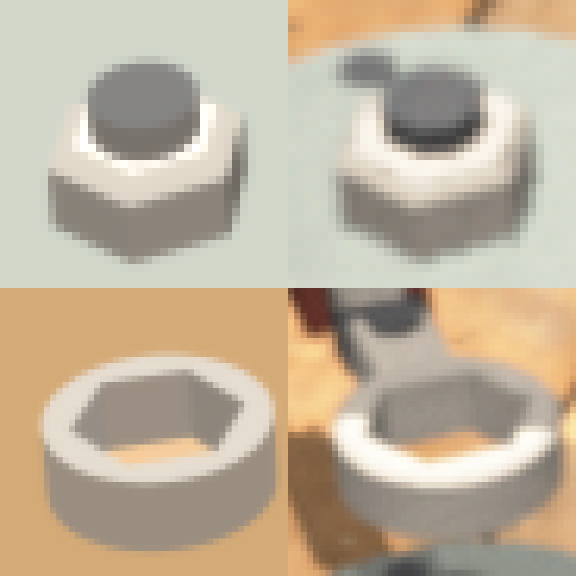

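```bash
cat > fit4.py <<'E'
from fit3 import *
def costB(p,imc,box,W,zu,full=False):
    x0,y0,w,h=box; A=design(renderR(imc,box,p,zu),w,h)
    I=imc['pixels'][y0:y0+h,x0:x0+w].reshape(-1,3).astype(float); k=W.ravel()
    br=(I.mean(1)>205).astype(float)
    # split every label but bg/floor into lit / unlit
    lit=A[:,[1,2]]*br[:,None]; A=A.copy(); A[:,[1,2]]*=(1-br)[:,None]; A=np.c_[A,lit]
    A2=A*k[:,None]; s=np.linalg.solve(A2.T@A+1e-2*np.eye(A.shape[1]),A2.T@I)
    if full: return (A@s).reshape(h,w,3),I.reshape(h,w,3)
    return (np.minimum(np.abs(A@s-I),40).mean(1)*k).sum()/k.sum()
def ring(imc,guess,hyaw,zu,name,starts=(-16,-8,0,8)):
    c=proj(imc,[*guess,zu+10])[0]; N=48
    box=(int(c[0])-N//2,int(c[1])-N//2,N,N)
    m=cv2.resize((renderR(imc,box,[*guess,0],zu)>0).astype(np.float32),(N,N),interpolation=cv2.INTER_AREA)>0
    W=cv2.dilate(m.astype(np.uint8),np.ones((7,7))).astype(float)
    for d in (34,40): cv2.circle(W,tuple(int(v) for v in proj(imc,[guess[0]+d*np.cos(hyaw),guess[1]+d*np.sin(hyaw),zu+10])[0]-box[:2]),8,0,-1)
    best=[]
    for y in starts:
        b=np.array([*guess,hyaw+np.radians(y)]); sim=np.r_[[b],b+np.diag([3,3,.1])]
        r=minimize(costB,b,args=(imc,box,W,zu),method='Nelder-Mead',options=dict(initial_simplex=sim,xatol=.02,fatol=.001,maxiter=400))
        best.append((r.fun,*r.x[:2],np.degrees(r.x[2])))
    best.sort(); print(name,np.array(best[:3]))
    f,I=costB(np.array([*best[0][1:3],np.radians(best[0][3])]),imc,box,W,zu,True)
    o=np.hstack([f,I]).clip(0,255).astype(np.uint8)[:,:,::-1]
    cv2.imwrite(f'pics/{name}.png',cv2.resize(o,None,fx=6,fy=6,interpolation=cv2.INTER_NEAREST))
    return best[0]
if __name__=='__main__':
    im0=pickle.load(open('im0.pkl','rb'));im4=pickle.load(open('im4.pkl','rb'))
    ring(im0['top'],[594.5,-104.8],np.radians(-107.6),0,'g0t')
    ring(im0['side'],[594.5,-104.8],np.radians(-107.6),0,'g0s')
    s3=dict(im0['side']); s3['pixels']=cv2.imread('pics/s3.png')[:,:,::-1]
    ring(s3,[594.5,-104.8],np.radians(-107.6),59,'g3s')
    ring(im4['side'],[536,157],np.radians(-52.5),122.1,'g4s')
    a=[cv2.imread(f'pics/{n}.png') for n in ('g0t','g0s','g3s','g4s')]
    o=np.vstack([np.hstack(a[:2]),np.hstack(a[2:])]); cv2.imwrite('pics/gall.png',cv2.resize(o,(800,400)))
E
python3 fit4.py
```

```text
g0t [[   8.621  591.994 -103.619 -107.811]
 [   8.624  591.965 -103.844 -108.107]
 [   8.625  592.039 -103.816 -108.549]]
g0s [[   9.082  590.049  -95.146 -114.251]
 [   9.113  590.08   -95.176 -113.491]
 [   9.201  589.996  -95.467 -119.065]]
g3s [[  13.871  591.48   -96.799 -106.708]
 [  13.917  591.288  -96.563 -111.831]
 [  13.99   591.202  -96.439 -114.457]]
g4s [[ 15.71  535.443 158.935 -54.875]
 [ 15.72  535.434 158.993 -54.391]
 [ 15.731 535.308 159.11  -53.499]]
```

View pics/gall.png

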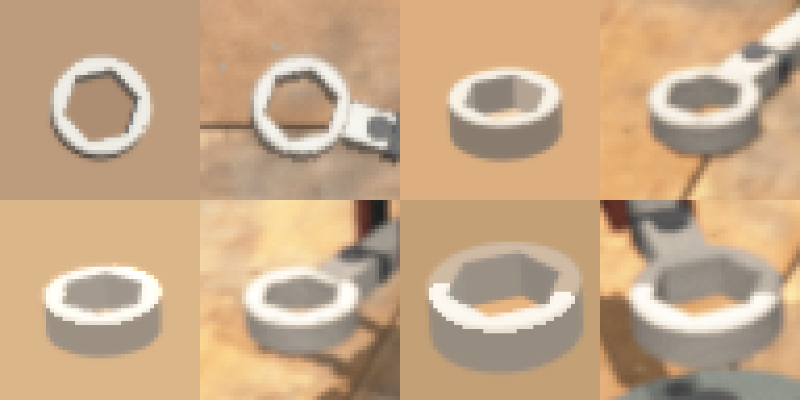

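Run:
```python
from fit4 import *
im0=pickle.load(open('im0.pkl','rb'))
s=dict(im0['top']); s['pixels']=cv2.imread('pics/t2.png')[:,:,::-1]
ring(s,[592,-103.7],np.radians(-107.8),0,'g2t')
s['pixels']=cv2.imread('pics/top0.png')[:,:,::-1]
ring(s,[592,-103.7],np.radians(-107.8),0,'g00t')
# straight line of handle in top image from mask relative to ring centre
m=pickle.load(open('m0.pkl','rb'))['top','torque_wrench']; v,u=np.nonzero(m)
P=unproj(im0['top'],np.c_[u,v].astype(float),12)[:,:2]
P=P[np.hypot(*(P-[592,-103.7]).T)>60]; mu=P.mean(0); w,V=np.linalg.eigh(np.cov((P-mu).T)); d=V[:,1]*-np.sign(V[1,1]); print(mu,np.degrees(np.arctan2(*d[::-1])), np.degrees(np.arctan2(*(mu-[592,-103.7])[::-1])))
```

```text
g2t [[   9.712  592.145 -103.853 -107.479]
 [   9.715  592.202 -103.821 -107.362]
 [   9.75   592.215 -103.756 -108.869]]
g00t [[   8.688  591.993 -103.686 -107.857]
 [   8.697  592.061 -103.636 -107.717]
 [   8.713  592.059 -103.551 -107.681]]
[ 549.516 -241.685] -106.55307703005087 -107.1130037790718
```

```bash
python3 plan.py 590.5 85.4 86 37.5
```

```text
call 0 [[[0.0, 0.002, 0.052], [0, 0, np.float64(-0.0)]], [[0.001, 0.004, 0.104], [0, 0, np.float64(-0.0)]], [[0.001, 0.006, 0.156], [0, 0, np.float64(-0.0)]], [[0.002, 0.008, 0.208], [0, 0, np.float64(-0.0)]], [[0.002, 0.01, 0.26], [0, 0, np.float64(-0.0)]]]
end [590.49902377  85.36116777  86.025     ] 37.5
```

{"name": "move_arm", "arguments": {"motion": [[[0.001,0.005,0.06],[0,0,0]],[[0.002,0.01,0.14],[0,0,0]],[[0.002,0.01,0.21],[0,0,0]],[[0.002,0.01,0.25],[0,0,0]],[[0.002,0.01,0.26],[0,0,0]]]}}

```text
t: 10.35
ee_pos: [590.1, 85.3, 85.3]
orientation: [-2.975, -1.01, 0.002]
ft_force: [0.3, 0.7, -5.0]
width: 17.7
```

Run:
```python
from fit4 import *
o=ctrl.get_obs(); print(o['t'],o['ee_pos'],o['ft_force'],o['moment'])
im=snap('side','s5.png')
ring(im,[535.4,158.9],np.radians(-52.5),o['ee_pos'][2]-2.9,'g5s')
b=im['pixels'][220:320,160:290,::-1]; cv2.imwrite('pics/s5c.png',cv2.resize(b,(780,600),interpolation=cv2.INTER_CUBIC))
```

```text
10.35 [590.133  85.319  85.275] [ 0.279  0.668 -5.028] [-0.184 -0.116 -0.004]
g5s [[ 14.18  535.121 157.056 -54.549]
 [ 14.193 535.062 157.297 -54.599]
 [ 14.197 535.044 157.19  -55.005]]
```

View pics/s5c.png

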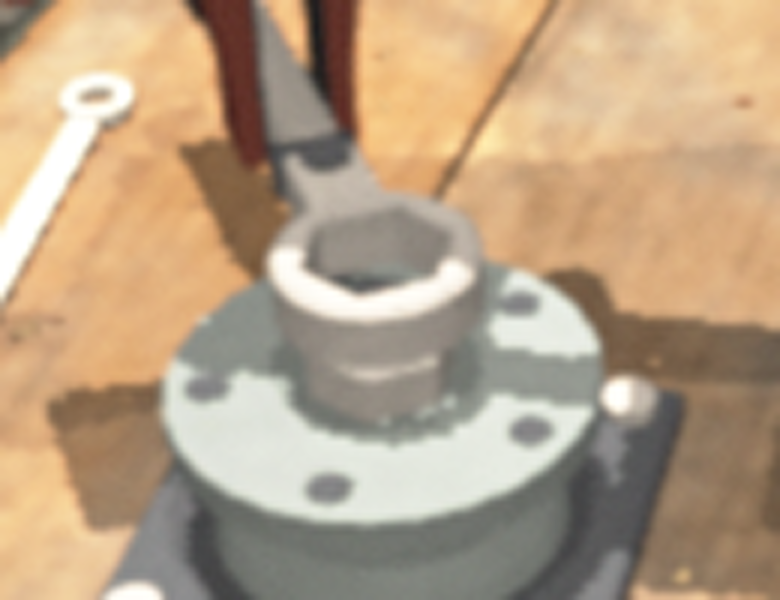

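Side view: the ring is centred over the nut (ring edges at 268–487, nut at 303–445 in the crop) and level. I'll lower it gently and watch the force.

{"name": "move_arm", "arguments": {"motion": [[[0,0,0.01],[0,0,0]],[[0,0,0.02],[0,0,0]],[[0,0,0.03],[0,0,0]],[[0,0,0.04],[0,0,0]],[[0,0,0.04],[0,0,0]]]}}

```text
t: 11.02
ee_pos: [590.4, 85.4, 79.9]
orientation: [-2.975, -1.01, 0.0]
ft_force: [-0.4, -0.3, -4.0]
width: 17.8
```

{"name": "move_arm", "arguments": {"motion": [[[0,0,0.005],[0,0,0]],[[0,0,0.01],[0,0,0]],[[0,0,0.015],[0,0,0]],[[0,0,0.02],[0,0,0]],[[0,0,0.02],[0,0,0]]]}}

```text
t: 11.65
ee_pos: [590.5, 85.4, 77.1]
orientation: [-2.975, -1.01, -0.0]
ft_force: [1.1, 1.2, -3.4]
width: 17.6
```

{"name": "move_arm", "arguments": {"motion": [[[0,0,0.004],[0,0,0]],[[0,0,0.008],[0,0,0]],[[0,0,0.012],[0,0,0]],[[0,0,0.016],[0,0,0]],[[0,0,0.016],[0,0,0]]]}}

```text
t: 12.28
ee_pos: [590.4, 85.5, 74.6]
orientation: [-2.975, -1.01, 0.0]
ft_force: [-0.9, 2.6, -3.6]
width: 18.1
```

Run:
```python
from fit4 import *
o=ctrl.get_obs(); print(o['t'],o['ee_pos'],o['ft_force'],o['moment'])
im=snap('side','s6.png')
b=im['pixels'][220:320,160:290,::-1]; cv2.imwrite('pics/s6c.png',cv2.resize(b,(780,600),interpolation=cv2.INTER_CUBIC))
```

```text
12.275 [590.379  85.475  74.551] [-0.928  2.635 -3.627] [ 0.349  0.136 -0.109]
```

View pics/s6c.png

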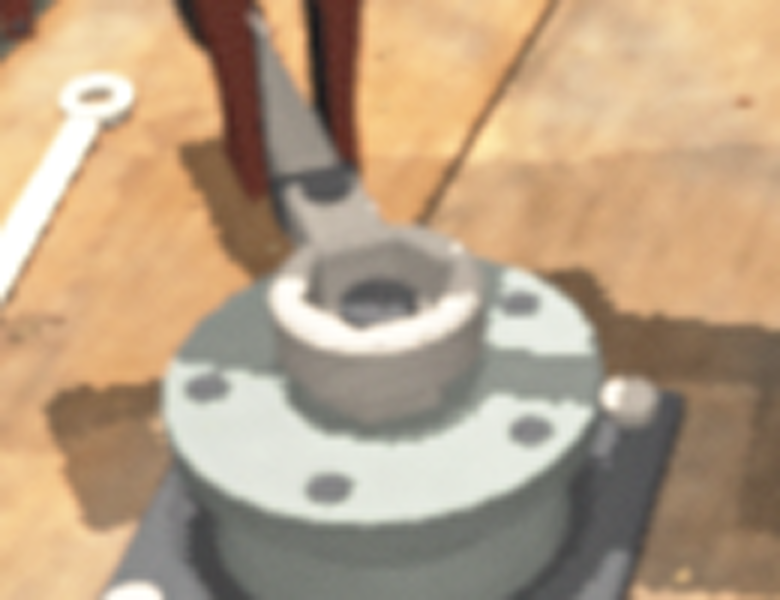

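The ring is engaged (6 mm below the nut top, thread end centred in the hole), with a small lateral force of +2.6 N in y. I'll comply with that and continue down.

{"name": "move_arm", "arguments": {"motion": [[[0.003,-0.004,0.0],[0,0,0]],[[0.003,-0.004,0.008],[0,0,0]],[[0.003,-0.004,0.016],[0,0,0]],[[0.003,-0.004,0.024],[0,0,0]],[[0.003,-0.004,0.024],[0,0,0]]]}}

```text
t: 12.95
ee_pos: [590.4, 86.0, 70.9]
orientation: [2.975, 1.01, -0.0]
ft_force: [0.1, 0.1, -4.2]
width: 17.7
```

{"name": "move_arm", "arguments": {"motion": [[[0,0,0.006],[0,0,0]],[[0,0,0.012],[0,0,0]],[[0,0,0.018],[0,0,0]],[[0,0,0.024],[0,0,0]],[[0,0,0.024],[0,0,0]]]}}

```text
t: 13.58
ee_pos: [590.4, 86.1, 67.3]
orientation: [-2.975, -1.01, 0.0]
ft_force: [0.6, 0.9, -5.4]
width: 17.8
```

{"name": "move_arm", "arguments": {"motion": [[[0,0,0.006],[0,0,0]],[[0,0,0.012],[0,0,0]],[[0,0,0.018],[0,0,0]],[[0,0,0.024],[0,0,0]],[[0,0,0.028],[0,0,0]]]}}

```text
t: 14.2
ee_pos: [590.5, 86.1, 63.2]
orientation: [-2.975, -1.01, 0.0]
ft_force: [0.4, 0.0, -3.9]
width: 18.1
```

Run:
```python
from fit4 import *
o=ctrl.get_obs(); print(o['t'],o['ee_pos'],o['ft_force'],o['moment'])
im=snap('side','s7.png')
b=im['pixels'][220:320,160:290,::-1]; cv2.imwrite('pics/s7c.png',cv2.resize(b,(780,600),interpolation=cv2.INTER_CUBIC))
```

```text
14.2 [590.464  86.101  63.154] [ 0.382  0.023 -3.914] [-0.139 -0.05  -0.017]
```

View pics/s7c.png

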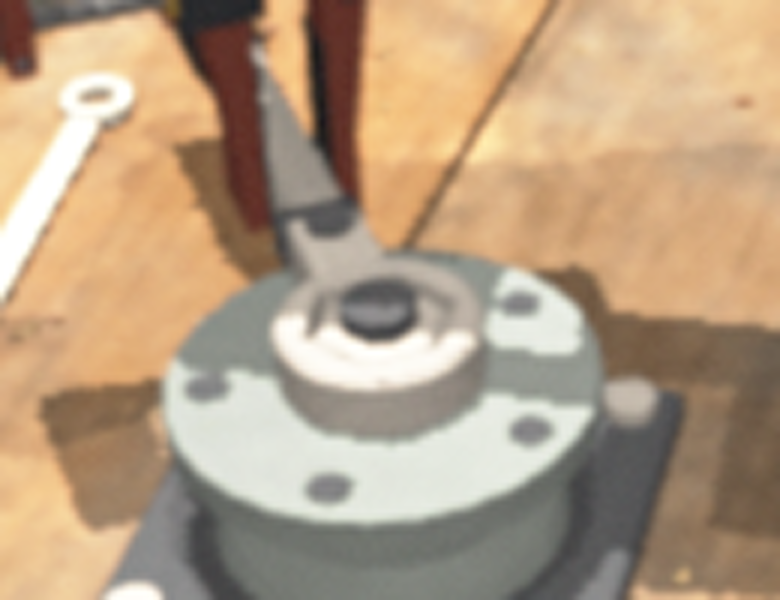

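The thread end stands proud of the ring and the ring is almost on the hub face. I'll lower the last 0.8 mm, wait, then release.

{"name": "move_arm", "arguments": {"motion": [[[0,0,0.003],[0,0,0]],[[0,0,0.005],[0,0,0]],[[0,0,0.005],[0,0,0]],[[0,0,0.005],[0,0,0]],[[0,0,0.005],[0,0,0]]]}}

```text
t: 14.88
ee_pos: [590.6, 86.1, 62.8]
orientation: [2.975, 1.01, 0.0]
ft_force: [-1.7, -1.0, 3.5]
width: 17.8
```

{"name": "move_arm", "arguments": {"motion": [[[0,0,0],[0,0,0]],[[0,0,0],[0,0,0]],[[0,0,0],[0,0,0]],[[0,0,0],[0,0,0]],[[0,0,0],[0,0,0]]], "gripper": 0.46}}

```text
t: 15.5
ee_pos: [590.5, 86.1, 62.4]
orientation: [2.975, 1.01, -0.0]
ft_force: [0.4, 0.3, 0.4]
width: 40.1
```

Run:
```python
from fit4 import *
o=ctrl.get_obs(); print(o['t'],o['ee_pos'],o['ft_force'],o['moment'],o['width'])
im=snap('side','s8.png')
b=im['pixels'][180:320,140:320,::-1]; cv2.imwrite('pics/s8c.png',cv2.resize(b,(770,600),interpolation=cv2.INTER_CUBIC))
```

```text
15.5 [590.496  86.114  62.438] [0.39  0.319 0.401] [-0.023 -0.02   0.016] 40.118653730022686
```

View pics/s8c.png

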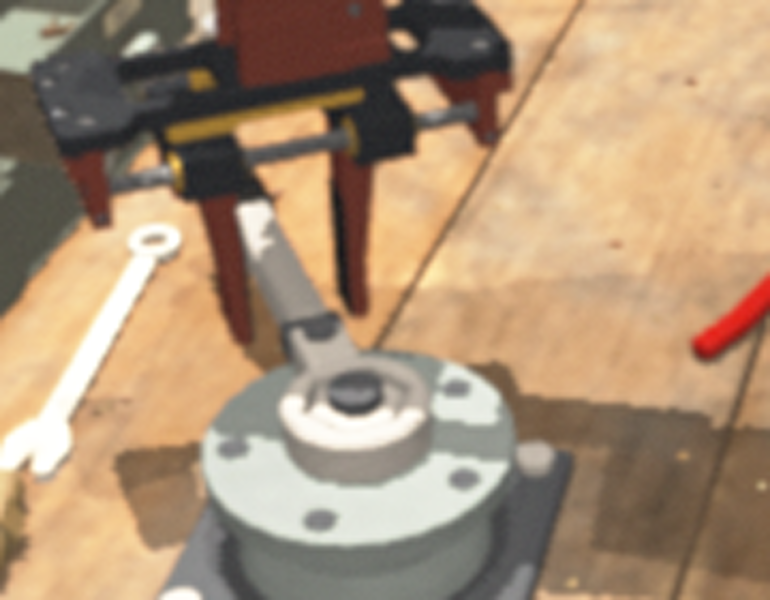

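The wrench is seated and released. At the load line the gripper body could come close to the cabinet. So I'll first turn the nut about 0.15 rad from nearer in (under its 0.2 rad minimum seat), then slide out.

```bash
python3 - <<'E'
import json; json.dump([590.49,86.11,62.475,37.5],open('cmd.json','w'))
E
cat > pol.sh <<'E'
# r theta_deg z psi
python3 - "$@" <<'P'
import sys,subprocess,numpy as np
r,th,z,psi=[float(v) for v in sys.argv[1:5]]; a=np.radians(th)
x,y=539.1+r*np.cos(a),153+r*np.sin(a)
print(subprocess.run(['python3','plan.py',*map(str,(x,y,z,psi))],capture_output=True,text=True).stdout.replace('np.float64',''))
P
E
bash pol.sh 105 -52.5 58 37.5; bash pol.sh 105 -67.5 58 24
```

```text
call 0 [[[-0.0, 0.028, 0.006], [0, 0, (-0.0)]], [[-0.0, 0.055, 0.012], [0, 0, (-0.0)]], [[-0.0, 0.083, 0.018], [0, 0, (-0.0)]], [[-0.0, 0.11, 0.024], [0, 0, (-0.0)]], [[-0.0, 0.138, 0.03], [0, 0, (-0.0)]]]
end [603.09136158  69.68758586  57.975     ] 37.5

call 0 [[[-0.036, -0.005, -0.0], [0, 0, (0.045)]], [[-0.073, -0.01, -0.0], [0, 0, (0.09)]], [[-0.109, -0.015, -0.0], [0, 0, (0.135)]], [[-0.145, -0.019, -0.0], [0, 0, (0.18)]], [[-0.182, -0.024, -0.0], [0, 0, (0.225)]]]
end [579.24127425  55.92447087  57.975     ] 24.0
```

{"name": "move_arm", "arguments": {"motion": [[[0,0.028,0.006],[0,0,0]],[[0,0.055,0.012],[0,0,0]],[[0,0.083,0.018],[0,0,0]],[[0,0.11,0.024],[0,0,0]],[[0,0.138,0.03],[0,0,0]]]}}

```text
t: 16.18
ee_pos: [603.3, 69.4, 57.9]
orientation: [2.975, 1.01, -0.0]
ft_force: [0.1, 0.4, 0.3]
width: 40.4
```

{"name": "move_arm", "arguments": {"motion": [[[-0.036,-0.005,0],[0,0,0.045]],[[-0.073,-0.01,0],[0,0,0.09]],[[-0.109,-0.015,0],[0,0,0.135]],[[-0.145,-0.02,0],[0,0,0.18]],[[-0.182,-0.024,0],[0,0,0.225]]]}}

```text
t: 16.8
ee_pos: [579.9, 56.3, 58.1]
orientation: [-3.073, -0.65, -0.003]
ft_force: [1.7, 5.2, -0.8]
width: 40.9
```

```bash
bash pol.sh 191 -67.5 58 24
python3 - <<'E'
from fit4 import *
o=ctrl.get_obs(); print(o['t'],o['ee_pos'],o['ft_force'],o['moment'],o['width'])
im=snap('side','s9.png')
b=im['pixels'][180:320,140:320,::-1]; cv2.imwrite('pics/s9c.png',cv2.resize(b,(770,600),interpolation=cv2.INTER_CUBIC))
E
```

```text
call 0 [[[-0.003, 0.115, -0.0], [0, 0, (-0.0)]], [[-0.006, 0.229, -0.0], [0, 0, (-0.0)]], [[-0.009, 0.344, -0.0], [0, 0, (-0.0)]], [[-0.012, 0.458, -0.0], [0, 0, (-0.0)]], [[-0.015, 0.573, -0.0], [0, 0, (-0.0)]]]
end [612.14481144 -23.50991866  57.975     ] 24.0

16.8 [579.938  56.339  58.134] [ 1.743  5.207 -0.758] [ 0.636 -0.295  0.065] 40.947394557701315
```

View pics/s9c.png

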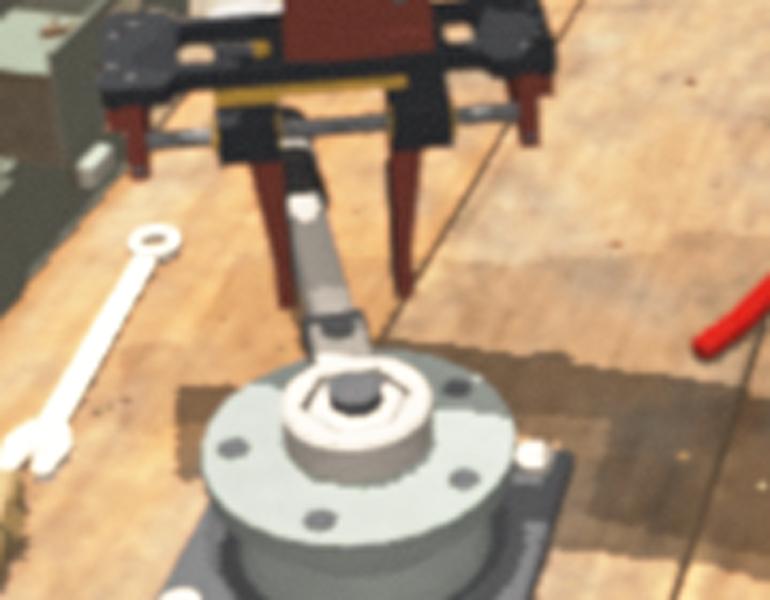

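```bash
python3 - <<'E'
import json; json.dump([579.24127425,55.92447087,57.975,24.0],open('cmd.json','w'))
E
bash pol.sh 110 -61.4 58 28.6;bash pol.sh 191 -61.4 58 28.6
```

```text
call 0 [[[0.016, 0.006, -0.0], [0, 0, (-0.015)]], [[0.031, 0.012, -0.0], [0, 0, (-0.031)]], [[0.047, 0.019, -0.0], [0, 0, (-0.046)]], [[0.062, 0.025, -0.0], [0, 0, (-0.061)]], [[0.078, 0.031, -0.0], [0, 0, (-0.077)]]]
end [591.82108149  56.43530322  57.975     ] 28.62

call 0 [[[-0.0, 0.108, -0.0], [0, 0, (0.0)]], [[-0.0, 0.216, -0.0], [0, 0, (0.0)]], [[-0.0, 0.324, -0.0], [0, 0, (0.0)]], [[-0.0, 0.432, -0.0], [0, 0, (0.0)]], [[-0.001, 0.54, -0.0], [0, 0, (0.0)]]]
end [630.48827163 -14.73962851  57.975     ] 28.62
```

{"name": "move_arm", "arguments": {"motion": [[[0.016,0.006,0],[0,0,-0.015]],[[0.031,0.012,0],[0,0,-0.031]],[[0.047,0.019,0],[0,0,-0.046]],[[0.062,0.025,0],[0,0,-0.061]],[[0.078,0.031,0],[0,0,-0.077]]]}}

```text
t: 17.48
ee_pos: [592.0, 56.4, 57.9]
orientation: [3.044, 0.778, -0.0]
ft_force: [0.4, 0.4, -0.4]
width: 40.2
```

{"name": "move_arm", "arguments": {"motion": [[[0,0.108,0],[0,0,0]],[[0,0.216,0],[0,0,0]],[[0,0.324,0],[0,0,0]],[[0,0.432,0],[0,0,0]],[[-0.001,0.54,0],[0,0,0]]]}}

```text
t: 18.1
ee_pos: [631.0, -16.0, 57.9]
orientation: [3.044, 0.776, -0.0]
ft_force: [-0.1, -0.1, -0.3]
width: 40.6
```

```bash
bash pol.sh 191 -67 58 26;bash pol.sh 191 -71 58 22
python3 - <<'E'
from fit4 import *
o=ctrl.get_obs(); print(o['t'],o['ee_pos'],o['ft_force'],o['moment'],o['width'])
for c in ('top','side'):
    im=snap(c,c+'10.png')
im=cv2.imread('pics/side10.png'); t=cv2.imread('pics/top10.png')
cv2.imwrite('pics/c10.png',np.hstack([cv2.resize(im[160:320,160:320],(400,400)),cv2.resize(t[110:270,140:300],(400,400))]))
E
```

```text
call 0 [[[-0.025, -0.001, -0.0], [0, 0, (0.009)]], [[-0.05, -0.002, -0.0], [0, 0, (0.017)]], [[-0.074, -0.004, -0.0], [0, 0, (0.026)]], [[-0.099, -0.005, -0.0], [0, 0, (0.035)]], [[-0.124, -0.006, -0.0], [0, 0, (0.044)]]]
end [613.72979878 -22.8589627   57.975     ] 25.98

call 0 [[[-0.018, -0.002, -0.0], [0, 0, (0.013)]], [[-0.035, -0.003, -0.0], [0, 0, (0.027)]], [[-0.053, -0.005, -0.0], [0, 0, (0.04)]], [[-0.071, -0.006, -0.0], [0, 0, (0.053)]], [[-0.088, -0.008, -0.0], [0, 0, (0.066)]]]
end [601.33802937 -27.56258372  57.975     ] 22.02

18.1 [631.023 -16.004  57.948] [-0.141 -0.12  -0.252] [-0.018  0.022 -0.003] 40.598228746787825
```

View pics/c10.png

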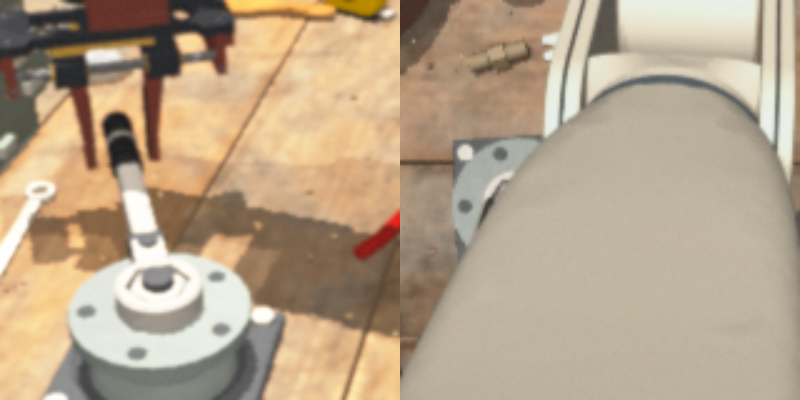

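{"name": "move_arm", "arguments": {"motion": [[[-0.025,-0.001,0],[0,0,0.009]],[[-0.05,-0.002,0],[0,0,0.017]],[[-0.074,-0.004,0],[0,0,0.026]],[[-0.099,-0.005,0],[0,0,0.035]],[[-0.124,-0.006,0],[0,0,0.044]]]}}

```text
t: 18.82
ee_pos: [613.6, -22.7, 58.0]
orientation: [-3.061, -0.706, -0.0]
ft_force: [0.7, 2.1, -1.6]
width: 40.6
```

```bash
python3 - <<'E'
import json; json.dump([613.72979878,-22.8589627,57.975,25.98],open('cmd.json','w'))
E
python3 - <<'E'
from h import *
o=ctrl.get_obs(); a=np.radians(25.98); print(o['t'],o['ee_pos'],o['ft_force'],o['ft_force'][:2]@[np.cos(a),np.sin(a)])
E
bash pol.sh 191 -69 58 24
```

```text
18.825 [613.557 -22.68   58.02 ] [ 0.656  2.149 -1.612] 1.5309446321495133
call 0 [[[-0.009, -0.001, -0.0], [0, 0, (0.007)]], [[-0.018, -0.001, -0.0], [0, 0, (0.013)]], [[-0.027, -0.002, -0.0], [0, 0, (0.02)]], [[-0.035, -0.003, -0.0], [0, 0, (0.026)]], [[-0.044, -0.003, -0.0], [0, 0, (0.033)]]]
end [607.59962268 -25.34561526  57.975     ] 24.0
```

Pushing now, about 2 N of drag. I'll step 2° per call with identical tool-frame numbers, watching for the jump to about 7.6 N.

{"name": "move_arm", "arguments": {"motion": [[[-0.009,-0.001,0],[0,0,0.007]],[[-0.018,-0.001,0],[0,0,0.013]],[[-0.027,-0.002,0],[0,0,0.02]],[[-0.035,-0.003,0],[0,0,0.026]],[[-0.044,-0.003,0],[0,0,0.033]]]}}

```text
t: 19.45
ee_pos: [607.6, -25.3, 58.0]
orientation: [-3.073, -0.652, -0.0]
ft_force: [1.1, 2.6, -1.2]
width: 40.3
```

{"name": "move_arm", "arguments": {"motion": [[[-0.009,-0.001,0],[0,0,0.007]],[[-0.018,-0.001,0],[0,0,0.013]],[[-0.027,-0.002,0],[0,0,0.02]],[[-0.035,-0.003,0],[0,0,0.026]],[[-0.044,-0.003,0],[0,0,0.033]]]}}

```text
t: 20.08
ee_pos: [601.3, -27.6, 58.0]
orientation: [-3.084, -0.599, -0.0]
ft_force: [1.6, 2.0, -1.2]
width: 40.3
```

{"name": "move_arm", "arguments": {"motion": [[[-0.009,-0.001,0],[0,0,0.007]],[[-0.018,-0.001,0],[0,0,0.013]],[[-0.027,-0.002,0],[0,0,0.02]],[[-0.035,-0.003,0],[0,0,0.026]],[[-0.044,-0.003,0],[0,0,0.033]]]}}

```text
t: 20.7
ee_pos: [595.0, -29.7, 58.0]
orientation: [-3.094, -0.546, -0.0]
ft_force: [1.5, 2.1, 0.6]
width: 40.5
```

{"name": "move_arm", "arguments": {"motion": [[[-0.009,-0.001,0],[0,0,0.007]],[[-0.018,-0.001,0],[0,0,0.013]],[[-0.027,-0.002,0],[0,0,0.02]],[[-0.035,-0.003,0],[0,0,0.026]],[[-0.044,-0.003,0],[0,0,0.033]]]}}

```text
t: 21.32
ee_pos: [588.7, -31.5, 58.0]
orientation: [-3.103, -0.492, -0.0]
ft_force: [1.9, 1.7, -0.7]
width: 40.1
```

{"name": "move_arm", "arguments": {"motion": [[[-0.009,-0.001,0],[0,0,0.007]],[[-0.018,-0.001,0],[0,0,0.013]],[[-0.027,-0.002,0],[0,0,0.02]],[[-0.035,-0.003,0],[0,0,0.026]],[[-0.044,-0.003,0],[0,0,0.033]]]}}

```text
t: 21.95
ee_pos: [582.2, -33.2, 58.0]
orientation: [-3.111, -0.439, 0.0]
ft_force: [2.2, 1.8, -0.9]
width: 40.3
```

{"name": "move_arm", "arguments": {"motion": [[[-0.009,-0.001,0],[0,0,0.007]],[[-0.018,-0.001,0],[0,0,0.013]],[[-0.027,-0.002,0],[0,0,0.02]],[[-0.035,-0.003,0],[0,0,0.026]],[[-0.044,-0.003,0],[0,0,0.033]]]}}

```text
t: 22.58
ee_pos: [575.8, -34.6, 58.0]
orientation: [-3.118, -0.385, 0.0]
ft_force: [1.4, 0.1, 0.6]
width: 40.4
```

{"name": "move_arm", "arguments": {"motion": [[[-0.009,-0.001,0],[0,0,0.007]],[[-0.018,-0.001,0],[0,0,0.013]],[[-0.027,-0.002,0],[0,0,0.02]],[[-0.035,-0.003,0],[0,0,0.026]],[[-0.044,-0.003,0],[0,0,0.033]]]}}

```text
t: 23.2
ee_pos: [569.3, -35.7, 58.0]
orientation: [-3.124, -0.331, -0.0]
ft_force: [1.6, 1.4, -1.1]
width: 40.3
```

{"name": "move_arm", "arguments": {"motion": [[[-0.009,-0.001,0],[0,0,0.007]],[[-0.018,-0.001,0],[0,0,0.013]],[[-0.027,-0.002,0],[0,0,0.02]],[[-0.035,-0.003,0],[0,0,0.026]],[[-0.044,-0.003,0],[0,0,0.033]]]}}

```text
t: 23.82
ee_pos: [562.7, -36.6, 58.0]
orientation: [-3.129, -0.277, 0.0]
ft_force: [2.7, 0.6, -2.4]
width: 40.3
```

{"name": "move_arm", "arguments": {"motion": [[[-0.009,-0.001,0],[0,0,0.007]],[[-0.018,-0.001,0],[0,0,0.013]],[[-0.027,-0.002,0],[0,0,0.02]],[[-0.035,-0.003,0],[0,0,0.026]],[[-0.044,-0.003,0],[0,0,0.033]]]}}

```text
t: 24.45
ee_pos: [556.1, -37.4, 58.0]
orientation: [-3.134, -0.223, 0.0]
ft_force: [1.3, 1.1, -0.5]
width: 40.6
```

{"name": "move_arm", "arguments": {"motion": [[[-0.009,-0.001,0],[0,0,0.007]],[[-0.018,-0.001,0],[0,0,0.013]],[[-0.027,-0.002,0],[0,0,0.02]],[[-0.035,-0.003,0],[0,0,0.026]],[[-0.044,-0.003,0],[0,0,0.033]]]}}

```text
t: 25.08
ee_pos: [549.5, -37.8, 58.0]
orientation: [-3.137, -0.169, 0.0]
ft_force: [1.8, 0.1, -0.9]
width: 40.1
```

{"name": "move_arm", "arguments": {"motion": [[[-0.009,-0.001,0],[0,0,0.007]],[[-0.018,-0.001,0],[0,0,0.013]],[[-0.027,-0.002,0],[0,0,0.02]],[[-0.035,-0.003,0],[0,0,0.026]],[[-0.044,-0.003,0],[0,0,0.033]]]}}

```text
t: 25.7
ee_pos: [542.9, -38.1, 58.0]
orientation: [-3.139, -0.114, 0.0]
ft_force: [1.8, 0.1, -0.2]
width: 40.7
```

{"name": "move_arm", "arguments": {"motion": [[[-0.009,-0.001,0],[0,0,0.007]],[[-0.018,-0.001,0],[0,0,0.013]],[[-0.027,-0.002,0],[0,0,0.02]],[[-0.035,-0.003,0],[0,0,0.026]],[[-0.044,-0.003,0],[0,0,0.033]]]}}

```text
t: 26.32
ee_pos: [536.3, -38.2, 58.0]
orientation: [-3.141, -0.06, 0.0]
ft_force: [1.8, -0.1, -0.2]
width: 40.4
```

{"name": "move_arm", "arguments": {"motion": [[[-0.009,-0.001,0],[0,0,0.007]],[[-0.018,-0.001,0],[0,0,0.013]],[[-0.027,-0.002,0],[0,0,0.02]],[[-0.035,-0.003,0],[0,0,0.026]],[[-0.044,-0.003,0],[0,0,0.033]]]}}

```text
t: 26.95
ee_pos: [529.7, -38.0, 58.0]
orientation: [-3.142, -0.006, 0.0]
ft_force: [2.6, -0.5, -1.1]
width: 40.4
```

{"name": "move_arm", "arguments": {"motion": [[[-0.009,-0.001,0],[0,0,0.007]],[[-0.018,-0.001,0],[0,0,0.013]],[[-0.027,-0.002,0],[0,0,0.02]],[[-0.035,-0.003,0],[0,0,0.026]],[[-0.044,-0.003,0],[0,0,0.033]]]}}

```text
t: 27.58
ee_pos: [523.1, -37.5, 58.0]
orientation: [-3.141, 0.048, 0.0]
ft_force: [2.7, -0.6, -0.3]
width: 40.6
```

Run:
```python
from fit4 import *
o=ctrl.get_obs(); print(o['t'],o['ee_pos'],o['ft_force'],o['moment'],o['width'])
im=snap('side','s11.png')
b=im['pixels'][180:320,140:320,::-1]; cv2.imwrite('pics/s11c.png',cv2.resize(b,(770,600),interpolation=cv2.INTER_CUBIC))
```

```text
27.575 [523.1   -37.532  57.964] [ 2.69  -0.585 -0.337] [-0.141 -0.278 -0.065] 40.642904305678684
```

View pics/s11c.png

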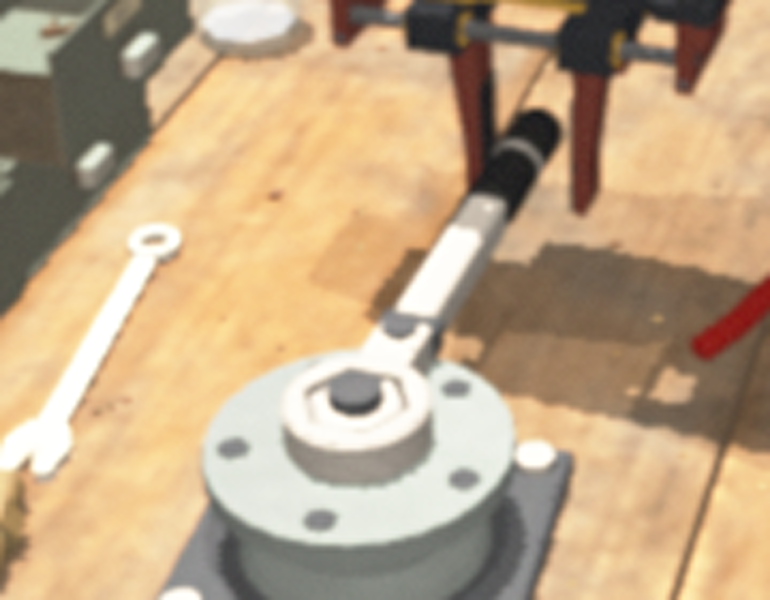

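The handle is still straight (ring (357,400), neck (400,345), band (525,150) all in line) and the ring is flat on the hub. I'll continue.

{"name": "move_arm", "arguments": {"motion": [[[-0.009,-0.001,0],[0,0,0.007]],[[-0.018,-0.001,0],[0,0,0.013]],[[-0.027,-0.002,0],[0,0,0.02]],[[-0.035,-0.003,0],[0,0,0.026]],[[-0.044,-0.003,0],[0,0,0.033]]]}}

```text
t: 28.25
ee_pos: [516.5, -36.9, 58.0]
orientation: [-3.14, 0.103, 0.0]
ft_force: [2.3, -1.3, -1.0]
width: 40.4
```

{"name": "move_arm", "arguments": {"motion": [[[-0.009,-0.001,0],[0,0,0.007]],[[-0.018,-0.001,0],[0,0,0.013]],[[-0.027,-0.002,0],[0,0,0.02]],[[-0.035,-0.003,0],[0,0,0.026]],[[-0.044,-0.003,0],[0,0,0.033]]]}}

```text
t: 28.88
ee_pos: [510.2, -36.0, 58.0]
orientation: [-3.138, 0.157, -0.001]
ft_force: [3.8, -1.1, -1.2]
width: 40.5
```

{"name": "move_arm", "arguments": {"motion": [[[-0.009,-0.001,0],[0,0,0.007]],[[-0.018,-0.001,0],[0,0,0.013]],[[-0.027,-0.002,0],[0,0,0.02]],[[-0.035,-0.003,0],[0,0,0.026]],[[-0.044,-0.003,0],[0,0,0.033]]]}}

```text
t: 29.5
ee_pos: [505.5, -35.0, 58.5]
orientation: [3.134, -0.211, 0.006]
ft_force: [7.1, -0.8, -2.0]
width: 40.7
```

Run:
```python
from fit4 import *
o=ctrl.get_obs(); print(o['t'],o['ee_pos'],o['ft_force'],o['moment'],o['width'])
im=snap('side','s12.png')
b=im['pixels'][180:320,140:320,::-1]; cv2.imwrite('pics/s12c.png',cv2.resize(b,(770,600),interpolation=cv2.INTER_CUBIC))
```

```text
29.5 [505.533 -35.041  58.503] [ 7.139 -0.832 -2.003] [-0.279 -1.114  0.039] 40.71553478589726
```

View pics/s12c.png

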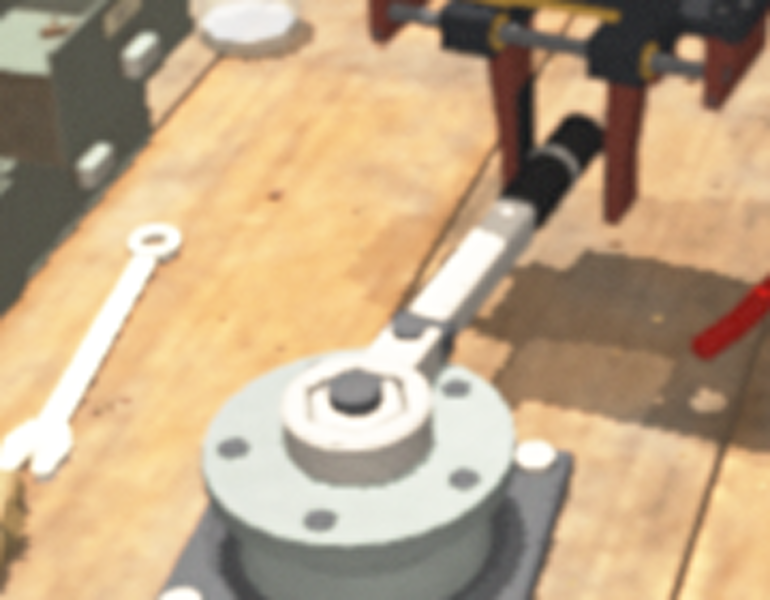

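The force is up to 7.1 N, so the nut is seated and the break is close.

{"name": "move_arm", "arguments": {"motion": [[[-0.009,-0.001,0],[0,0,0.007]],[[-0.018,-0.001,0],[0,0,0.013]],[[-0.027,-0.002,0],[0,0,0.02]],[[-0.035,-0.003,0],[0,0,0.026]],[[-0.044,-0.003,0],[0,0,0.033]]]}}

```text
t: 30.18
ee_pos: [499.1, -33.9, 58.5]
orientation: [3.13, -0.265, 0.007]
ft_force: [7.0, -2.2, -2.1]
width: 40.6
```

Run:
```python
from fit4 import *
o=ctrl.get_obs(); print(o['t'],o['ee_pos'],o['ft_force'],o['moment'],o['width'])
im=snap('side','s13.png')
b=im['pixels'][180:320,140:320,::-1]; cv2.imwrite('pics/s13c.png',cv2.resize(b,(770,600),interpolation=cv2.INTER_CUBIC))
```

```text
30.175 [499.101 -33.856  58.502] [ 7.035 -2.25  -2.138] [-0.401 -1.136 -0.042] 40.574756944217846
```

View pics/s13c.png

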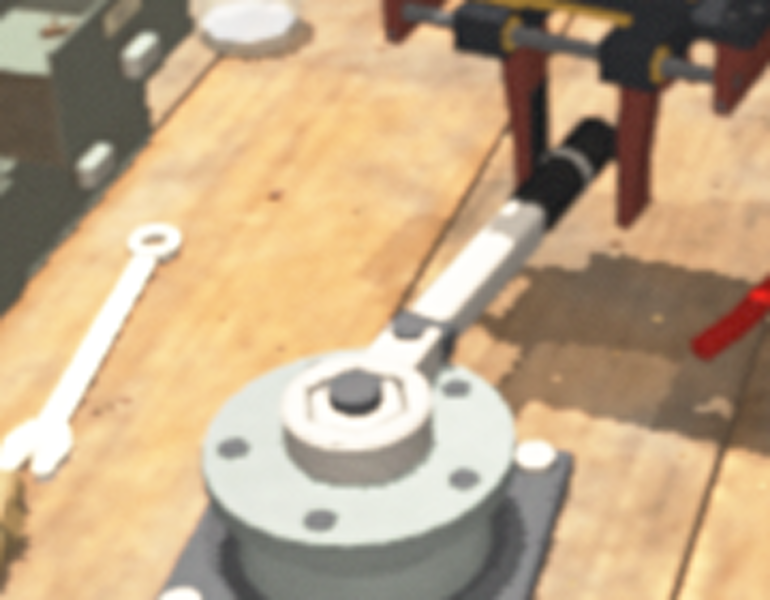

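The head has stopped while the handle moved 6.6 mm at constant force, so it has broken. One more step brings it to about 0.1 rad.

{"name": "move_arm", "arguments": {"motion": [[[-0.009,-0.001,0],[0,0,0.007]],[[-0.018,-0.001,0],[0,0,0.013]],[[-0.027,-0.002,0],[0,0,0.02]],[[-0.035,-0.003,0],[0,0,0.026]],[[-0.044,-0.003,0],[0,0,0.033]]]}}

```text
t: 30.85
ee_pos: [492.7, -32.4, 58.5]
orientation: [3.125, -0.319, 0.007]
ft_force: [7.3, -2.9, -2.5]
width: 40.8
```

{"name": "move_arm", "arguments": {"motion": [[[0.02,0,0],[0,0,0]],[[0.04,0,0],[0,0,0]],[[0.06,0,0],[0,0,0]],[[0.065,0,0],[0,0,0]],[[0.065,0,0],[0,0,0]]]}}

```text
t: 31.48
ee_pos: [499.9, -33.9, 57.9]
orientation: [-3.125, 0.319, 0.001]
ft_force: [0.1, -0.2, -0.4]
width: 40.5
```

Run:
```python
from fit4 import *
o=ctrl.get_obs(); print(o['t'],o['ee_pos'],o['ft_force'],o['moment'],o['width'])
im=snap('side','s14.png')
for n in ['torque_wrench','shaft','load_line','nut_corner']:
    for r in ctrl.pinpoint('side',n)[:1]: print(n,{k:np.round(v,2) for k,v in r.items()})
b=im['pixels'][180:320,140:320,::-1]; cv2.imwrite('pics/s14c.png',cv2.resize(b,(770,600),interpolation=cv2.INTER_CUBIC))
```

```text
31.475 [499.877 -33.944  57.868] [ 0.124 -0.198 -0.414] [-0.096  0.083  0.022] 40.525453357439794
torque_wrench {'location': array([538.3, 152.7,  61.8]), 'p': np.float64(0.8)}
shaft {'location': array([523.6,  68.4,  70.4]), 'p': np.float64(0.77)}
load_line {'location': array([503.4, -32.6,  71.1]), 'p': np.float64(0.82)}
nut_corner {'location': array([559.2, 152.7,  73.1]), 'p': np.float64(0.68)}
```

View pics/s14c.png

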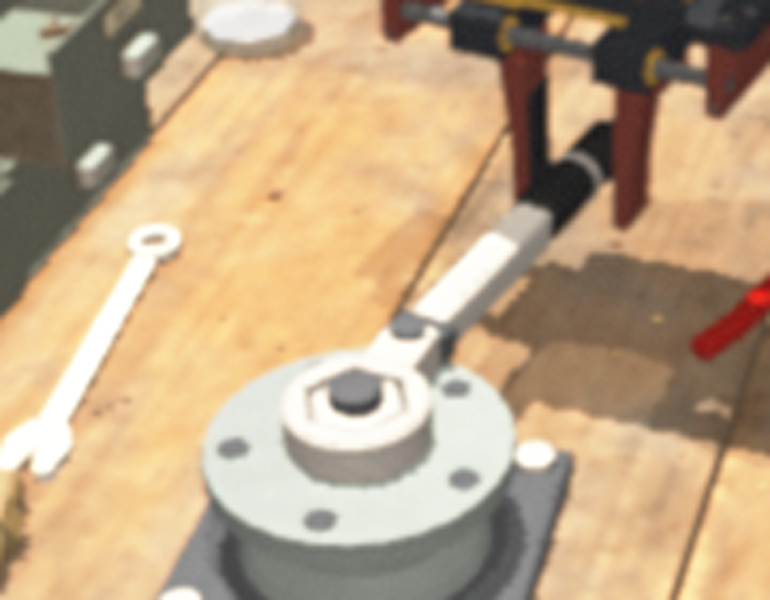

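The fingers are clear of the handle (zero force). I'll lift straight up and check from above.

{"name": "move_arm", "arguments": {"motion": [[[0,0,-0.1],[0,0,0]],[[0,0,-0.3],[0,0,0]],[[0,0,-0.55],[0,0,0]],[[0,0,-0.8],[0,0,0]],[[0,0,-1],[0,0,0]]]}}

```text
t: 32.35
ee_pos: [500.4, -34.0, 210.7]
orientation: [-3.125, 0.319, -0.003]
ft_force: [0.8, -0.3, 0.2]
width: 40.3
```

{"name": "move_arm", "arguments": {"motion": [[[0,0.2,0],[0,0,0]],[[0,0.4,0],[0,0,0]],[[0,0.6,0],[0,0,0]],[[0,0.8,0],[0,0,0]],[[0,1,0],[0,0,0]]]}}

```text
t: 32.98
ee_pos: [469.6, -181.9, 209.1]
orientation: [3.125, -0.318, 0.002]
ft_force: [0.2, -0.8, -0.7]
width: 40.2
```

{"name": "move_arm", "arguments": {"motion": [[[0,0.2,0],[0,0,0]],[[0,0.4,0],[0,0,0]],[[0,0.6,0],[0,0,0]],[[0,0.8,0],[0,0,0]],[[0,1,0],[0,0,0]]]}}

```text
t: 33.6
ee_pos: [439.3, -328.8, 209.1]
orientation: [3.125, -0.319, 0.001]
ft_force: [-0.3, -0.3, -0.0]
width: 40.4
```

Run:
```python
from fit4 import *
o=ctrl.get_obs(); print(o['t'],o['ee_pos'],o['ft_force'])
im=snap('top','t15.png')
r=ctrl.regions_of('top','torque_wrench')
for n in ['ring_hole','torque_wrench','shaft','load_line','hub_nut']:
    for q in ctrl.pinpoint('top',n)[:1]: print(n,{k:np.round(v,2) for k,v in q.items()})
b=ring(im,[538,153.2],np.radians(-92),60,'g15')
b2=im['pixels'][150:260,150:290,::-1]; cv2.imwrite('pics/t15c.png',cv2.resize(b2,(763,600),interpolation=cv2.INTER_CUBIC))
m=r[0]['mask']; v,u=np.nonzero(m); P=unproj(im,np.c_[u,v].astype(float),75)[:,:2]; C=np.array(b[1:3])
d=np.hypot(*(P-C).T); print(r[0]['p'],m.sum(),d.max())
for lo,hi in ((30,44),(60,225),(60,120),(130,225)):
    Q=P[(d>lo)&(d<hi)]; mu=Q.mean(0); w,V=np.linalg.eigh(np.cov((Q-mu).T)); a=V[:,1]*-np.sign(V[1,1]); print(lo,hi,mu,'dir',np.degrees(np.arctan2(*a[::-1])),'from ring',np.degrees(np.arctan2(*(mu-C)[::-1])))
```

```text
33.6 [ 439.323 -328.778  209.128] [-0.288 -0.264 -0.015]
ring_hole {'location': array([526.4,  64.7,  69. ]), 'p': np.float64(0.68)}
torque_wrench {'location': array([539.1, 151.3,  59.7]), 'p': np.float64(0.58)}
shaft {'location': array([526.1,  64.1,  65.3]), 'p': np.float64(0.91)}
load_line {'location': array([501.6, -31.9,  74.2]), 'p': np.float64(0.57)}
hub_nut {'location': array([538.3, 152.8,  61.7]), 'p': np.float64(0.69)}
g15 [[ 13.396 537.445 152.968 -97.184]
 [ 13.402 537.379 152.968 -98.39 ]
 [ 13.404 537.453 152.888 -95.717]]
0.84 1323 229.9348460952934
30 44 [532.757 121.539] dir -111.93447350359942 from ring -98.48429458691236
60 225 [511.261  11.439] dir -102.06192118889612 from ring -100.48180058315043
60 120 [522.712  65.865] dir -102.85889461040507 from ring -99.60091595978994
130 225 [504.043 -22.82 ] dir -102.65672986877921 from ring -100.75895268548838
```

View pics/t15c.png

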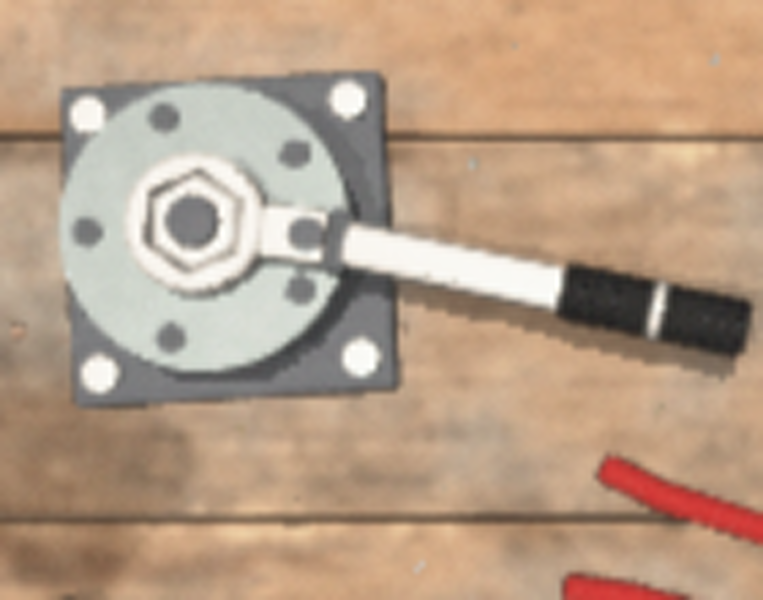

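From above, the ring is centred on the nut. The ring-to-pivot line (192,222)→(307,234) slopes 6° and the shaft slopes 12°, so the bend is about 6° (0.1 rad), which matches the push estimate of 0.09–0.12 rad. The arm is clear, so I'll hand in.

Run:
```python
from h import *
o=ctrl.get_obs(); print(o['t'],o['ft_force'])
print(ctrl.close_job())
```

```text
33.95 [-0.1    0.323  0.398]
the job is handed in; nothing more can be done
None
```

I handed the job in at t = 33.95 s. The wrench is seated flat on the nut, the nut is tightened, and the handle is bent by about 0.1 rad (it can fold 0.26 rad). `close_job` gives no verdict, so this rests on my own measurements.

- **Fitting:** I pinched the shaft, carried the wrench over the hub and lowered it onto the nut. The wrist force changed by less than 9 N on contact, and the handle was still straight when I let go.
- **Tightening:** I turned the nut clockwise by about 0.7 rad at roughly 2 N. The force then rose to about 7 N and held there while the head stayed still and the handle kept moving, so the handle had broken.
- **Stopping:** I pushed one more 6.7 mm step, then backed off to zero force and lifted clear.

**Final checks:**
- **Ring position:** in the top picture the ring centre fits at (537.4, 153.0) mm, against (537.4, 153.2) mm for the nut fitted at the start.
- **Level:** in the last side picture the ring sits flat on the hub face.
- **Bend:** the top picture gives about 6° (0.107 rad), and the push travel gives 0.09 to 0.12 rad.
- **Contact:** the robot touches nothing, with wrist force about zero.

**Disagreements:**
- **Nut corner:** the network put it at 41 to 47°, but my hexagon fit put it at about 37°. I used the fit, and the ring went on.
- **Side camera:** its positions were off by 5 to 8 mm, so I used it only for relative comparison.
- **Final ring hole:** the last top-view `ring_hole` reading landed on the shaft, so I ignored it.

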